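# Hang the cemented heels on the drying rail and close the cement tubs

### The job

In the shoe repair stall, hang every roller hanger that stands on the board on the sloped rail: let each one go near the raised end and let it roll down by itself, until all of them rest in a row against the stop at the low end. Then put the two lids on the two open cement tubs and press each down until it sits fully home and level. Leave the thread spool, the dressing jar and the hammer where they are.

Things in the scene. Friction and masses are not known exactly. Their poses are not given: they have to be found in the camera images.
- hanger0: Roller hanger, 168 mm tall, about 0.3 kg: a black rubber heel block under a steel hook with two brass wheels, dark grip tab on top. Stands upright on the board; may be absent (None). Origin: centre of the block's underside. Own y: rolling direction; x: across; z up. The wheels' lowest points are at z = 88 mm. Tab: 10 mm thick in x, 24 mm long in y, z 124 to 168 mm.
- hanger1: Another hanger; all are alike, any may be absent (None). The block spans x +-20, y +-30, z 0 to 30 mm. One strap (x -7.5 to -11.5 mm, y +-17 mm) joins hook and block on the -x side. On the +x side a nose plate (x 7.5 to 11.5 mm, y +-25 mm) reaches down only to z = 82 mm; from there down to the block the hook is open toward +x.
- hanger2: Another hanger, alike. Wheels: radius 12 mm, 12 mm wide, axles at y +-16 mm, z 100 mm, freely turning, lightly damped: let go on the rail it rolls down at 0.1 to 0.2 m/s. It fits the rail either way round. It goes on from its strap's side, its wheels raised over 6 mm above the bar so that the nose passes over and the block under it, then down.
- hanger3: Another hanger, alike. On the rail all hang square to the bar, tilted 8 degrees, the wheels' lowest points on the bar's top.
- rail: Fixed steel rail: a flat bar on edge, 8 mm wide, 20 mm deep, between two end posts. Origin on the bench under its middle. The bar runs along its own y at x = 0, from y = -195 mm (raised end) to +185 mm (low end, stop), falling 8 degrees toward +y: top of the bar at z = 150 mm - 0.1405 y. The raised end's post (y -206 to -190 mm, 24 mm wide) ends below the bar's top.
- rail_high (a point): Middle of the bar's top, 70 mm down from the raised end (rail's y = -125 mm): a good place to let go.
- rail_stop (a point): Middle of the bar's top at the stop, a steel plate 50 mm wide square to the bar, which reaches 32 mm above the bar's top and down past the blocks. The first hanger rests with its middle 30 mm up the bar from here, each further one 60 mm higher.
- board: Fixed plywood board, 200 x 200 x 12 mm, on which the hangers stand upright. Origin at the centre of its underside, on the bench.
- tub0: Fixed round white cement tub, open at the top, 80 mm high, 100 mm across the rim, mouth 84 mm across. Origin at the centre of its underside, on the bench. Four small spring catches inside the mouth hold a lid 4 to 8 mm above home until it is pressed down with some 8 to 16 N.
- tub0_rim (a point): Centre of the mouth of tub0, level with the rim, 80 mm above the bench.
- tub1: The other cement tub, the same as tub0.
- tub1_rim (a point): Centre of the mouth of tub1, level with the rim.
- lid0: Loose white lid, 0.12 kg, fits either tub: a plug 80 mm across and 10 mm high with bevelled lower edge, above it a flange 104 mm across and 4 mm thick, and a round black knob 22 mm across, 14 to 52 mm above the origin. Origin at the centre of the plug's underside; z up. Lies on the bench plug down. Fully home, its origin is 10 mm below the rim.
- lid1: The other lid, the same as lid0.
- spool: Bystander: upright thread spool, 48 mm across, 64 mm tall. Origin under its centre.
- dressing: Bystander: amber glass jar with black cap, 56 mm across, 110 mm tall. Origin under its centre.
- hammer: Bystander: hammer lying flat, 240 mm long along its x, handle to -x.

How it is judged:
By the outcome, as a careful person would: the job done as asked, in the order asked, and still so for the second after the job is handed in, with the robot touching nothing.
Of hanger0, hanger1, hanger2, hanger3 only 2 to 4 are there at a start; the rules pass over those that are not, and their reading is None.
At some moment in a run one of lid0, lid1 may be knocked a few centimetres aside while the robot is not near it.
Once in a run the grip may slacken for a moment while it holds something.
It also fails if it takes over 210 s, if anything falls off the work surface, if the arm or the gripper's body presses on something with over 40 N, if the wrist force passes 120 N, or if a joint passes its speed limit or range.

### The arm

A 7-joint arm with a two-finger parallel gripper is mounted at the origin on the work surface. World frame = base frame: x ahead of the robot, y to its left, z up, the work surface at z = 0. Lengths are in mm, angles in rad, forces in N, time in s.
With the tool pointing down it reaches from about 425 to 825 mm from the base axis. Payload 3.6 kg.
Tool frame: the origin (TCP) lies at the centre of the arm's flange, where the gripper is bolted on; the fingertips stand 186 mm ahead of it and the grasp point (between the pads) lies grip_point_offset ahead of it (grip_point_offset is the distance from the TCP to the grasp point, in mm); z points along the fingers, y is the line along which they close (so a half turn about z gives the same grasp; the last joint's range is limited). The gripper opens to 93 mm and grips with 3 to 60 N. Pads are 15 mm wide; open, the fingers measure 128 mm over their backs; the gripper's body (75 mm by 188 mm) begins 65 mm behind the grasp point.
Start: joints at [-1.19, 0.615, -0.013, 1.423, 0.008, 1.103, -0.04], TCP at [257.162, 596.945, 404.74] pointing down, gripper open.
Joint ranges: [-3.12, 3.12], [-0.3, 2.06], [-1.34, 1.32], [0.26, 2.42], [-1.36, 4.5], [0.01, 1.98], [-2.84, 2.84]. Speed limits (rad/s): [2.79, 2.79, 3.14, 3.14, 3.14, 3.14, 3.14].

### API

Orientations are given as a rotation vector (axis times angle).
In Python, from bench import * gives the robot as it stands. The module is installed in compiled form; this text tells all that it offers.
- The arm moves only by the tool step_arm, never from a script. Its argument "motion" is a list of rows, each an object of numbers: "fingers": the finger opening in mm, from 0 to 93; "dx", "dy", "dz": the shift along the tool's x, y, z in units of 40 mm (1.0 is 40 mm); "twist": the turn about the tool's z in units of 8 degrees (1.0 is 8 degrees). A call has 1 to 12 rows; each row shifts and turns the commanded pose from where the row before left it, along the tool's axes as they then stand; what a row does not reach is not made up. A row lasts 1/10 s, in which the tool goes at most 50 mm and 8.59 degrees, less where a joint would pass 70% of its speed; a pose out of reach is approached as far as the arm can. A call is refused whole if a number of a shift passes 1 or a number of a turn 1, either way. A call with a gripper value outside its range is refused whole. The fingers move at their own pace and stop on an object; "squeeze" is the grip in N (left out, the last holds). Time passes only in rows, so rows that do not move let the fingers close. It gives the time, the measured TCP pose, the force, the opening and the grip force at its end, in the units of the state.
- sense(): the state, without advancing time (a new reading comes with each control period).
- camera(name): name is "side" or "top" or "wrist"; returns a dict with "img" (480x640x3 uint8, red, green, blue), "K" (3x3 intrinsics, pixels), "rvec" (rotation vector, rad) and "tvec" (3), from world to camera coordinates, as OpenCV has them. Camera axes: x right, y down, z forward; pixel columns grow to the right and rows downward; lengths in mm; the calibration is good to about 2 mm. A picture is of the moment at which its call begins. There is no depth.
- close_job(): hands the job in; it is judged then, once.
The state is a dict: "clock": time; "joints": joint angles; "joint_velocities": joint speeds; "effort": joint torques, N m; "position": TCP position; "tool_rot": TCP orientation; "ft_force": force on the tool from outside, world axes, zero at the start; "torque": the same for the moment, N m; "gripper_width": finger opening in mm; "finger_force": force on a finger pad.
Only numpy, scipy, OpenCV 4.12 (cv2) and the standard library are available. Lean on these libraries where they do the work, as an engineer would, in place of code of your own. Each camera call takes 0.05 s, during which the arm holds its last target. There are 200 camera calls.

## Working session

There is one attempt and no reset: what is moved stays moved. The work goes in short steps, Python scripts to look and compute and a tool call to move; the robot and the scene stay as the last step left them, time stands still between calls to the robot, and variables do not carry over. Pictures are saved under pics/ and viewed, at most 14 in all, crops included, and the job is handed in when it is done.

Besides the shell and the picture viewer there is one more tool, called after "Emit:" by a JSON object that holds its "fn" and its "kwargs", one argument or row to a line. step_arm: Moves the arm, as the interface text tells. Its arguments: {"type":"object","properties":{"motion":{"type":"array","items":{"type":"object","properties":{"fingers":{"type":"number"},"dx":{"type":"number"},"dy":{"type":"number"},"dz":{"type":"number"},"twist":{"type":"number"}}}},"squeeze":{"type":"number"}},"required":["motion"]}

```bash
ls; mkdir -p pics; python3 - <<'E'
from bench import *
import cv2,numpy as np
s=sense();print({k:np.round(v,3).tolist() for k,v in s.items()})
for n in ("top","side"):
    c=camera(n);cv2.imwrite(f"pics/{n}0.png",c["img"][:,:,::-1]);print(n,c["K"],c["rvec"],c["tvec"])
try: print(grip_point_offset)
except Exception as e: print(e)
E
```

```text
pics
{'clock': 0.0, 'joints': [-1.19, 0.616, -0.013, 1.425, 0.008, 1.103, -0.04], 'joint_velocities': [0.0, 0.002, 0.001, -0.0, -0.0, -0.002, -0.0], 'effort': [-0.0, -45.892, 0.209, -16.574, -0.061, 0.02, 0.0], 'position': [257.046, 596.667, 403.581], 'tool_rot': [-0.634, -3.076, 0.004], 'ft_force': [-0.058, 0.135, 0.639], 'torque': [0.048, -0.004, -0.044], 'finger_force': 0.0, 'gripper_width': 92.894}
top [[576.72814663   0.         325.25596039]
 [  0.         576.72814663 235.64458551]
 [  0.           0.           1.        ]] [ 2.14358617 -2.197928    0.12109872] [  90.00414766  602.02632583 1375.87056209]
side [[583.60579668   0.         321.91907056]
 [  0.         583.60579668 237.11824629]
 [  0.           0.           1.        ]] [ 2.24294973 -0.26928672  0.1109921 ] [-580.91661172  236.69681478 1232.82449633]
167.3
```

View pics/top0.png

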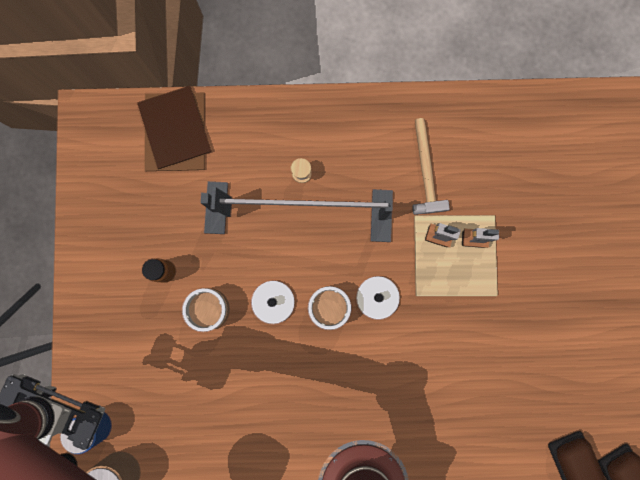

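View pics/side0.png

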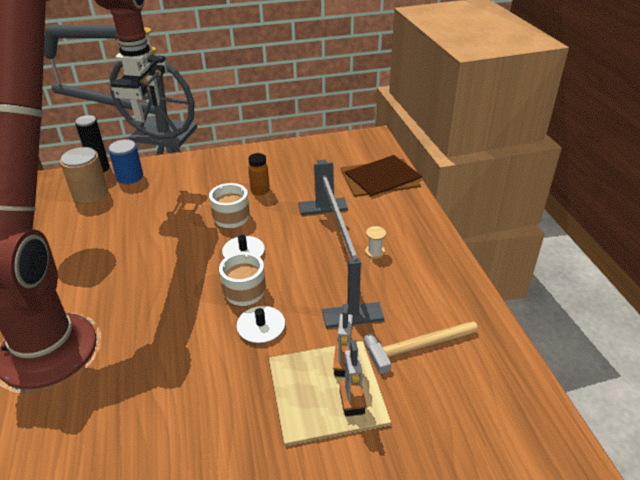

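The top view shows two hangers at about (448,232) and (486,236), the rail from (222,201) at the low/stop end to (388,205) at the raised end, tubs at (205,310) and (329,308), and lids at (272,301) and (379,298). The side view agrees. I'll zoom in on the hangers.

```bash
cat > h.py <<'E'
import cv2,numpy as np
from bench import *
def un(c,u,v,z):
    R=cv2.Rodrigues(np.array(c["rvec"]))[0];t=np.array(c["tvec"])
    d=R.T@np.linalg.inv(c["K"])@np.array([u,v,1.]);o=-R.T@t
    return (o+d*(z-o[2])/d[2])
def pr(c,P):
    return cv2.projectPoints(np.array(P,float).reshape(-1,3),np.array(c["rvec"]),np.array(c["tvec"]),np.array(c["K"]),None)[0][:,0]
def tri(c1,p1,c2,p2):
    M=[np.array(c["K"])@np.hstack([cv2.Rodrigues(np.array(c["rvec"]))[0],np.array(c["tvec"]).reshape(3,1)]) for c in(c1,c2)]
    X=cv2.triangulatePoints(M[0],M[1],np.array(p1,float).reshape(2,1),np.array(p2,float).reshape(2,1))[:,0];return X[:3]/X[3]
def tip():
    s=sense();R=cv2.Rodrigues(np.array(s["tool_rot"]))[0];return np.array(s["position"])+R[:,2]*167.3,R,s
def crop(c,x0,y0,x1,y1,k,fn):
    cv2.imwrite(fn,cv2.resize(c["img"][y0:y1,x0:x1,::-1],None,fx=k,fy=k,interpolation=cv2.INTER_CUBIC))
E
python3 - <<'E'
from h import *
T=camera("top");S=camera("side")
a=cv2.resize(T["img"][195:275,405:510,::-1],None,fx=7,fy=7,interpolation=cv2.INTER_CUBIC);cv2.imwrite("pics/th.png",a)
b=cv2.resize(S["img"][300:430,300:420,::-1],None,fx=4.5,fy=4.5,interpolation=cv2.INTER_CUBIC);cv2.imwrite("pics/sh.png",b)
for n,u,v,z in [("board00",415,217,12),("b",496,216,12),("b",497,296,12),("b",415,296,12),("tub0",205,310,80),("tub1",329.5,308,80),("lidA",272.5,302,14),("lidB",379,298,14),("low",222,201,124),("hi",388,205,177),("tabA",455,229,180),("tabB",492,232,180),("spool",301,169,64)]:
    print(n,un(T,u,v,z).round(1))
print(cv2.Rodrigues(np.array(T["rvec"]))[0].round(3))
E
```

```text
board00 [ 647.2 -149.3   12. ]
b [ 644.7 -350.9   12. ]
b [ 447.  -342.2   12. ]
b [ 452.1 -141.2   12. ]
tub0 [432.4 358.7  80. ]
tub1 [429.7  69.7  80. ]
lidA [446.4 207.5  14. ]
lidB [449.5 -52.6  14. ]
low [680.  310.1 124. ]
hi [653.1 -63.6 177. ]
tabA [ 596.1 -207.8  180. ]
tabB [ 587.5 -288.4  180. ]
spool [763.7 129.6  64. ]
[[-0.025 -1.     0.006]
 [-0.994  0.025 -0.104]
 [ 0.104 -0.008 -0.995]]
```

View pics/th.png

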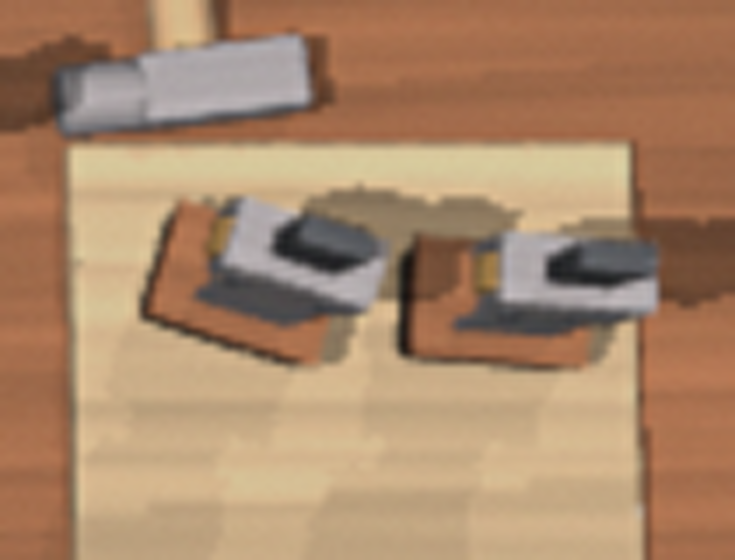

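View pics/sh.png

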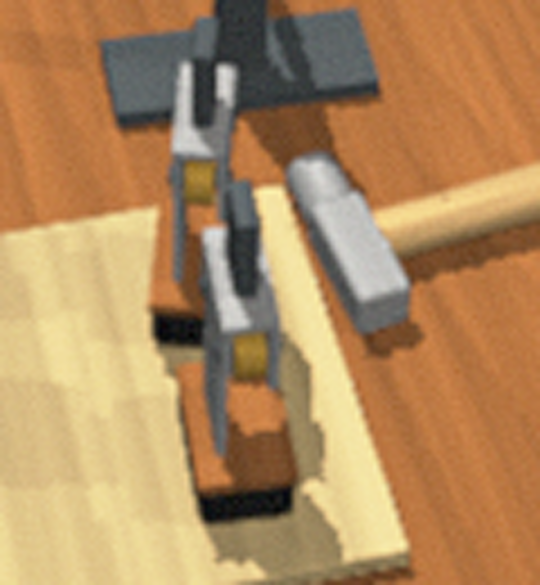

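Two hangers are present, and both straps face the robot (world −x), so they go on the bar moving in +x. I'll take block corners (A: (182,202), (145,312), (308,362); B: (412,237), (405,355), (590,365) in the 7x crop) for a first estimate. Then I'll move above them and refine with the wrist camera.

```bash
cat >> h.py <<'E'
def plan(x,y,ztcp,yaw_x=None):
    """total shift to TCP target in tool units (no twist interplay), and twist to make tool x point at yaw_x (deg)"""
    s=sense();R=cv2.Rodrigues(np.array(s["tool_rot"]))[0];p=np.array(s["position"])
    d=R.T@(np.array([x,y,ztcp])-p)/40
    cur=np.degrees(np.arctan2(R[1,0],R[0,0]))
    print("t",round(s["clock"],2),"pos",p.round(1),"toolx yaw",round(cur,2),"toolz",R[:,2].round(4),"w",round(s["gripper_width"],1),"F",np.round(s["ft_force"],1),"shift units",d.round(3))
    if yaw_x is not None: print("twist units (tool z down)",round(-(((yaw_x-cur)+180)%360-180)/8,3))
E
python3 - <<'E'
from h import *
T=camera("top")
for P in ([(182,202),(145,312),(308,362)],[(412,237),(405,355),(590,365)]):
    q=[un(T,405+a/7,195+b/7,42)[:2] for a,b in P]
    c=(q[0]+q[2])/2; l=q[1]-q[2]; w=q[0]-q[1]
    print(c.round(1),np.hypot(*l),np.hypot(*w),"own y yaw",np.degrees(np.arctan2(l[1],l[0])),"own x yaw",np.degrees(np.arctan2(w[1],w[0])))
plan(590,-240,400,90)
s=sense();print(s["joints"])
w=camera("wrist");R=cv2.Rodrigues(np.array(w["rvec"]))[0];print("wristcam pos",(-R.T@w["tvec"]).round(1),R.round(2))
E
```

```text
[ 597. -203.] 58.69045680096158 40.68113714401557 own y yaw 71.37267820944469 own x yaw -20.906210247030145
[ 588.2 -291.5] 64.04875881194324 41.2165698808514 own y yaw 85.47149500136753 own x yaw -6.260414170192785
t 0.25 pos [257.1 596.8 404.2] toolx yaw 156.7 toolz [-4.0e-04 -1.1e-03 -1.0e+00] w 93.0 F [-0.2 -1.   0.6] shift units [-15.919 -15.922   0.125]
twist units (tool z down) 8.337
[-1.19051638  0.6154137  -0.01257802  1.42403039  0.00815034  1.10340388
 -0.04038676]
wristcam pos [189.3 625.4 384. ] [[ 0.4   0.92 -0.  ]
 [ 0.89 -0.38  0.26]
 [ 0.24 -0.11 -0.96]]
```

Emit:
{"fn": "step_arm", "kwargs": {
  "motion": [
    {"dx":-0.8,"dy":-0.8,"fingers":60},
    {"dx":-0.8,"dy":-0.8},
    {"dx":-0.8,"dy":-0.8},
    {"dx":-0.8,"dy":-0.8},
    {"dx":-0.8,"dy":-0.8},
    {"dx":-0.8,"dy":-0.8},
    {"dx":-0.8,"dy":-0.8},
    {"dx":-0.8,"dy":-0.8},
    {"dx":-0.8,"dy":-0.8},
    {"dx":-0.8,"dy":-0.8},
    {"dx":-0.8,"dy":-0.8},
    {"dx":-0.8,"dy":-0.8}
  ]
}}

```text
invalid input at $.motion[0]: expected keys fingers, dx, dy, dz, twist
```

Emit:
{"fn": "step_arm", "kwargs": {
  "motion": [
    {"dx":-0.8,"dy":-0.8},
    {"dx":-0.8,"dy":-0.8},
    {"dx":-0.8,"dy":-0.8},
    {"dx":-0.8,"dy":-0.8},
    {"dx":-0.8,"dy":-0.8},
    {"dx":-0.8,"dy":-0.8},
    {"dx":-0.8,"dy":-0.8,"twist":0},
    {"twist":1},
    {"twist":1},
    {"twist":1},
    {"twist":1},
    {"twist":1}
  ]
}}

```text
invalid input at $.motion[0]: expected keys fingers, dx, dy, dz, twist
```

Emit:
{"fn": "step_arm", "kwargs": {
  "motion": [
    {"twist":1},
    {"twist":1},
    {"twist":1},
    {"twist":1},
    {},
    {}
  ]
}}

```text
invalid input at $.motion[0]: expected keys fingers, dx, dy, dz, twist
```

```bash
python3 - <<'E'
from h import *
w=camera("wrist");cv2.imwrite("pics/w1.png",w["img"][:,:,::-1])
plan(597,-203,400,71.4)
print(pr(w,[[597,-203,180],[588,-291,180],[597,-203,42],[588,-291,42]]).round())
E
```

```text
t 0.35 pos [257.1 596.9 404.5] toolx yaw 156.7 toolz [-3.e-04 -5.e-04 -1.e+00] w 93.1 F [-0.3 -0.   0.1] shift units [-15.714 -15.005   0.12 ]
twist units (tool z down) 10.662
[[-313.  893.]
 [-388.  907.]
 [-150.  695.]
 [-209.  709.]]
```

View pics/w1.png

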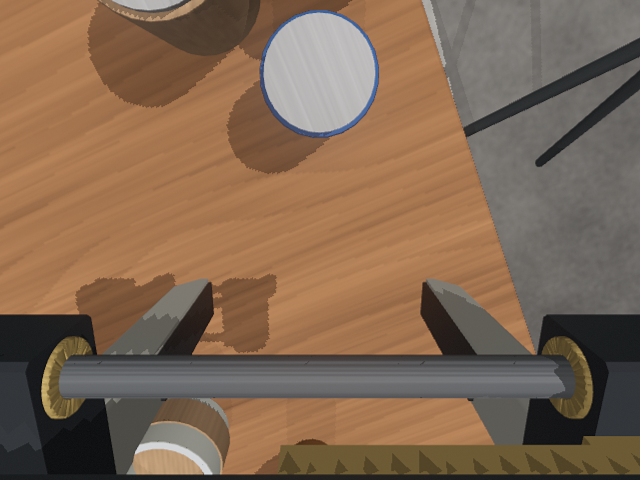

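The wrist view shows only the starting corner, with the fingertips near (210,285) and (430,285). Every row needs all five keys.

Emit:
{"fn": "step_arm", "kwargs": {
  "motion": [
    {"dx":-0.75,"dy":-0.8,"dz":-0.2,"twist":0,"fingers":60},
    {"dx":-0.75,"dy":-0.8,"dz":-0.2,"twist":0,"fingers":60},
    {"dx":-0.75,"dy":-0.8,"dz":-0.2,"twist":0,"fingers":60},
    {"dx":-0.75,"dy":-0.8,"dz":-0.2,"twist":0,"fingers":60},
    {"dx":-0.75,"dy":-0.8,"dz":-0.1,"twist":0,"fingers":60},
    {"dx":-0.75,"dy":-0.8,"dz":0,"twist":0,"fingers":60},
    {"dx":-0.75,"dy":-0.8,"dz":0,"twist":0,"fingers":60},
    {"dx":-0.75,"dy":-0.8,"dz":0,"twist":0,"fingers":60},
    {"dx":-0.75,"dy":-0.8,"dz":0,"twist":0,"fingers":60},
    {"dx":-0.75,"dy":-0.8,"dz":0,"twist":0,"fingers":60},
    {"dx":-0.75,"dy":-0.8,"dz":0,"twist":0,"fingers":60},
    {"dx":-0.75,"dy":-0.8,"dz":0,"twist":0,"fingers":60}
  ]
}}

```text
clock: 1.55
position: [436.1, 100.1, 441.1]
tool_rot: [0.634, 3.076, 0.001]
ft_force: [0.9, -0.1, -0.4]
gripper_width: 59.7
finger_force: 0.0
```

Emit:
{"fn": "step_arm", "kwargs": {
  "motion": [
    {"dx":-0.75,"dy":-0.8,"dz":0,"twist":0,"fingers":60},
    {"dx":-0.75,"dy":-0.8,"dz":0,"twist":0,"fingers":60},
    {"dx":-0.75,"dy":-0.8,"dz":0,"twist":0,"fingers":60},
    {"dx":-0.75,"dy":-0.8,"dz":0,"twist":0,"fingers":60},
    {"dx":-0.75,"dy":-0.8,"dz":0,"twist":0,"fingers":60},
    {"dx":-0.75,"dy":-0.8,"dz":0,"twist":0,"fingers":60},
    {"dx":-0.75,"dy":-0.8,"dz":0,"twist":0,"fingers":60},
    {"dx":-0.75,"dy":-0.8,"dz":0,"twist":0,"fingers":60},
    {"dx":-0.75,"dy":-0.8,"dz":0,"twist":0,"fingers":60},
    {"dx":-0.75,"dy":-0.8,"dz":0,"twist":0,"fingers":60},
    {"dx":0,"dy":0,"dz":0,"twist":1,"fingers":60},
    {"dx":0,"dy":0,"dz":0,"twist":1,"fingers":60}
  ]
}}

```text
clock: 2.75
position: [584.5, -312.9, 440.0]
tool_rot: [-1.069, -2.953, 0.001]
ft_force: [-0.3, 0.7, -0.8]
gripper_width: 59.9
finger_force: 0.0
```

Emit:
{"fn": "step_arm", "kwargs": {
  "motion": [
    {"dx":0,"dy":0,"dz":0,"twist":1,"fingers":60},
    {"dx":0,"dy":0,"dz":0,"twist":1,"fingers":60},
    {"dx":0,"dy":0,"dz":0,"twist":1,"fingers":60},
    {"dx":0,"dy":0,"dz":0,"twist":1,"fingers":60},
    {"dx":0,"dy":0,"dz":0,"twist":1,"fingers":60},
    {"dx":0,"dy":0,"dz":0,"twist":1,"fingers":60},
    {"dx":0,"dy":0,"dz":0,"twist":1,"fingers":60},
    {"dx":0,"dy":0,"dz":0,"twist":0,"fingers":60},
    {"dx":0,"dy":0,"dz":0,"twist":0,"fingers":60},
    {"dx":0,"dy":0,"dz":0,"twist":0,"fingers":60}
  ]
}}

```text
clock: 3.75
position: [584.8, -310.7, 440.8]
tool_rot: [-2.32, -2.119, -0.0]
ft_force: [0.0, -0.3, 0.0]
gripper_width: 60.2
finger_force: 0.0
```

```bash
python3 - <<'E'
from h import *
w=camera("wrist");cv2.imwrite("pics/w2.png",w["img"][:,:,::-1]);np.savez("w2.npz",**w)
plan(597,-203,400,71.4)
print(pr(w,[[597,-203,180],[588,-291,180],[597,-203,42],[588,-291,42]]).round())
E
```

```text
t 3.8 pos [ 584.7 -310.8  440.8] toolx yaw 84.78 toolz [ 1.e-04  1.e-04 -1.e+00] w 60.1 F [-0.1 -0.1  1. ] shift units [2.711 0.061 1.021]
twist units (tool z down) 1.673
[[322.  61.]
 [320. 217.]
 [320.  86.]
 [319. 185.]]
```

View pics/w2.png

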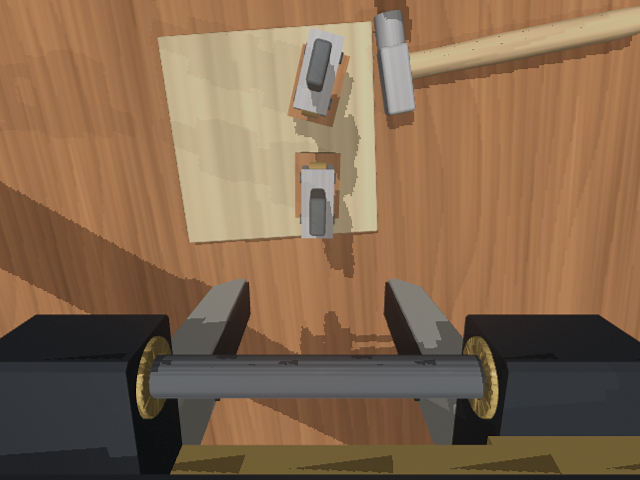

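Both tabs are visible: A's top face centre is near (320,60), B's near (318,217). Both agree with the projected estimates (322,61) and (320,217). Next I'll refine the yaws and find the rail precisely.

```bash
python3 - <<'E'
from h import *
w=dict(np.load("w2.npz"))
g=cv2.cvtColor(w["img"],cv2.COLOR_RGB2GRAY).astype(int); hsv=cv2.cvtColor(w["img"],cv2.COLOR_RGB2HSV)
for n,(x0,y0,x1,y1) in dict(A=(295,25,350,100),B=(295,160,340,245)).items():
    sub=w["img"][y0:y1,x0:x1].astype(int); sat=hsv[y0:y1,x0:x1,1]
    for thr in (75,120):
        m=((sat<70)&(g[y0:y1,x0:x1]<thr)).astype(np.uint8)
        nn,l,st,ce=cv2.connectedComponentsWithStats(m);i=1+np.argmax(st[1:,4])
        pts=np.argwhere(l==i)[:,::-1]+[x0,y0]
        r=cv2.minAreaRect(pts.astype(np.float32));b=cv2.boxPoints(r)
        P=np.array([un(w,*q,180)[:2] for q in b]);e=P[1]-P[0];f=P[2]-P[1];L=e if np.hypot(*e)>np.hypot(*f) else f
        print(n,thr,np.array(r[0]).round(1),np.array(r[1]).round(1),P.mean(0).round(1),np.hypot(*e).round(1),np.hypot(*f).round(1),(np.degrees(np.arctan2(L[1],L[0]))%180).round(1))
# rail: fit from top image
T=camera("top");im=T["img"]; hs=cv2.cvtColor(im,cv2.COLOR_RGB2HSV)
print(np.array2string(hs[190:215:1,300],max_line_width=200).replace("\n",""))
pts=[]
for u in range(235,380,5):
    v=np.where((hs[190:215,u,1]<60)&(hs[190:215,u,2]>100))[0]+190
    if len(v): pts.append((u,v.mean(),len(v)))
print(np.round(pts,1).tolist())
crop(T,190,170,410,250,3.6,"pics/rail.png")
E
```

```text
A 75 [324.2  69.9] [15.5 47.5] [ 597.7 -208. ] 25.0 8.4 49.5
A 120 [318.3  65.1] [18.8 52.1] [ 594.6 -205.3] 26.9 10.2 71.0
B 75 [317.5 193.5] [ 9. 13.] [ 587.8 -276.5] 7.8 5.5 174.8
B 120 [317. 212.] [48. 16.] [ 586.4 -288. ] 9.6 29.8 85.1
[[ 11 135 149] [ 11 137 149] [ 11 135 155] [ 11 135 159] [ 11 136 154] [ 11 134 150] [ 11 136 150] [ 11 134 150] [ 11 138 150] [ 11 143 153] [  9  78 127] [165   8 181] [167   9 195] [175   8 193] [130   6 119] [  9  56  96] [ 11 136 158] [ 11 139 167] [ 11 137 162] [ 11 135 157] [ 11 134 158] [ 11 137 158] [ 12 136 156] [ 11 135 162] [ 11 137 169]]
[[235.0, 200.5, 4.0], [240.0, 200.5, 4.0], [245.0, 200.5, 4.0], [250.0, 201.0, 5.0], [255.0, 201.5, 4.0], [260.0, 201.5, 4.0], [265.0, 202.0, 5.0], [270.0, 201.5, 4.0], [275.0, 201.5, 4.0], [280.0, 201.5, 4.0], [285.0, 202.0, 5.0], [290.0, 202.0, 5.0], [295.0, 202.5, 4.0], [300.0, 202.5, 4.0], [305.0, 203.0, 5.0], [310.0, 202.5, 4.0], [315.0, 202.5, 4.0], [320.0, 202.5, 4.0], [325.0, 203.0, 5.0], [330.0, 203.0, 5.0], [335.0, 203.5, 4.0], [340.0, 203.5, 4.0], [345.0, 203.5, 4.0], [350.0, 203.5, 4.0], [355.0, 203.5, 4.0], [360.0, 203.5, 4.0], [365.0, 204.5, 4.0], [370.0, 204.5, 4.0], [375.0, 204.5, 4.0]]
```

View pics/rail.png

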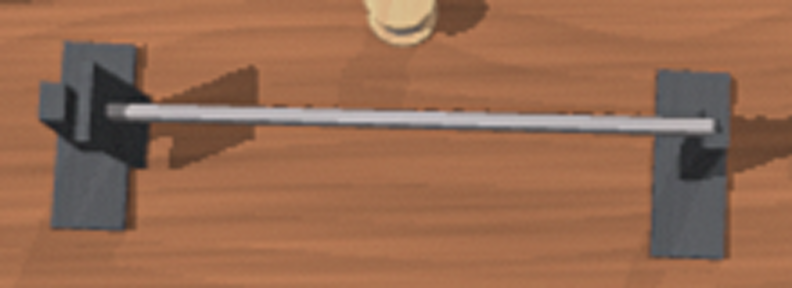

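```bash
python3 - <<'E'
from h import *
from scipy.optimize import least_squares
T=camera("top")
def pts(p,Y):
    x,y,a=p; Y=np.array(Y,float); return np.c_[x-np.sin(a)*Y,y+np.cos(a)*Y,150-.1405*Y]
us=np.arange(235,380,5); line=np.polyfit(np.arange(235,380,5),[200.5,200.5,200.5,201,201.5,201.5,202,201.5,201.5,201.5,202,202,202.5,202.5,203,202.5,202.5,202.5,203,203,203.5,203.5,203.5,203.5,203.5,203.5,204.5,204.5,204.5],1)
def f(p):
    e=pr(T,pts(p,[-195,185]));m=pr(T,pts(p,np.linspace(-160,150,15)))
    return np.r_[e[0,0]-388.3,e[1,0]-219.4,m[:,1]-(np.polyval(line,m[:,0])-.4)]
r=least_squares(f,[665,122,-.07]);p=r.x
print("rail",p,np.degrees(p[2]),f(p).round(2)[:4])
print("rail_high",pts(p,[-125]),"stop",pts(p,[185]))
# base plate centres on the bench from crop px
for q in ([(64,43),(138,45),(126,229),(52,229)],[(657,71),(730,73),(725,258),(650,258)]):
    print("plate",np.mean([un(T,190+a/3.6,170+b/3.6,8) for a,b in q],0).round(1))
print(pts(p,[-198,190]))
# side check: project bar
S=camera("side");print(pr(S,pts(p,[-195,185])).round(1))
plan(597,-203,440,71.2)
E
```

```text
rail [ 6.69129014e+02  1.30843217e+02 -7.44223877e-02] -4.264088716279457 [-0.28  0.29 -0.01 -0.01]
rail_high [[659.83480028   6.18922564 167.5625    ]] stop [[682.88444922 315.33112459 124.0075    ]]
plate [683. 344.   8.]
plate [653.  -67.4   8. ]
[[654.40697972 -66.6087054  177.819     ]
 [683.25621775 320.31728425 123.305     ]]
[[355.7 255.2]
 [325.4 175.6]]
t 3.95 pos [ 584.7 -310.9  440.8] toolx yaw 84.73 toolz [ 1.e-04  1.e-04 -1.e+00] w 60.1 F [ 0.2 -0.2  0.7] shift units [2.713 0.058 0.021]
twist units (tool z down) 1.691
```

Emit:
{"fn": "step_arm", "kwargs": {
  "motion": [
    {"dx":0,"dy":0,"dz":0,"twist":0.85,"fingers":50},
    {"dx":0,"dy":0,"dz":0,"twist":0.84,"fingers":50},
    {"dx":0.89,"dy":-0.19,"dz":0,"twist":0,"fingers":50},
    {"dx":0.89,"dy":-0.19,"dz":0,"twist":0,"fingers":50},
    {"dx":0.88,"dy":-0.2,"dz":0,"twist":0,"fingers":50},
    {"dx":0,"dy":0,"dz":0,"twist":0,"fingers":50},
    {"dx":0,"dy":0,"dz":0.5,"twist":0,"fingers":50},
    {"dx":0,"dy":0,"dz":0.5,"twist":0,"fingers":50},
    {"dx":0,"dy":0,"dz":0.3,"twist":0,"fingers":50},
    {"dx":0,"dy":0,"dz":0,"twist":0,"fingers":50},
    {"dx":0,"dy":0,"dz":0,"twist":0,"fingers":50}
  ]
}}

```text
clock: 5.05
position: [597.3, -203.0, 389.2]
tool_rot: [2.555, 1.827, 0.0]
ft_force: [0.1, 0.7, 0.5]
gripper_width: 50.0
finger_force: 0.0
```

```bash
python3 - <<'E'
from h import *
w=camera("wrist");cv2.imwrite("pics/w3.png",w["img"][:,:,::-1])
plan(597,-203,331,71.2)
print(pr(w,[[597,-203,180]]))
E
```

```text
t 5.1 pos [ 597.3 -203.1  389.7] toolx yaw 71.16 toolz [ 0.0015 -0.001  -1.    ] w 50.2 F [ 0.9 -0.2  0.7] shift units [ 1.000e-03 -1.200e-02  1.468e+00]
twist units (tool z down) -0.006
[[316.68500596 277.70255794]]
```

View pics/w3.png

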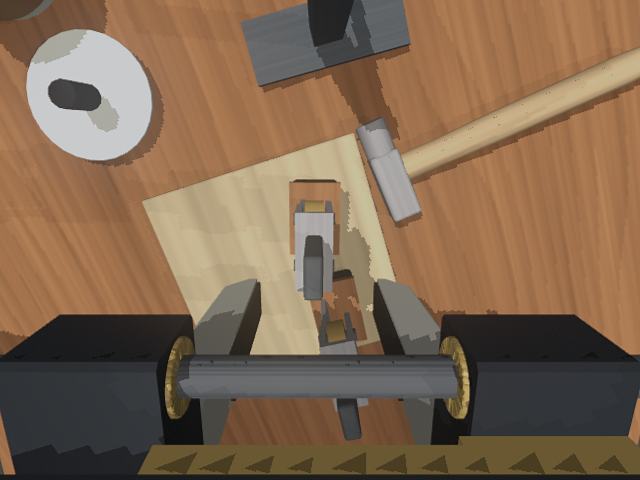

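A's tab is centred at (313,280), square between the fingers; B is behind at (348,420). I'll descend and grip.

Emit:
{"fn": "step_arm", "kwargs": {
  "motion": [
    {"dx":0,"dy":0,"dz":0.5,"twist":0,"fingers":50},
    {"dx":0,"dy":0,"dz":0.5,"twist":0,"fingers":50},
    {"dx":0,"dy":-0.02,"dz":0.45,"twist":0,"fingers":50},
    {"dx":0,"dy":0,"dz":0,"twist":0,"fingers":50},
    {"dx":0,"dy":0,"dz":0,"twist":0,"fingers":5},
    {"dx":0,"dy":0,"dz":0,"twist":0,"fingers":5},
    {"dx":0,"dy":0,"dz":0,"twist":0,"fingers":5},
    {"dx":0,"dy":0,"dz":0,"twist":0,"fingers":5},
    {"dx":0,"dy":0,"dz":0,"twist":0,"fingers":5},
    {"dx":0,"dy":0,"dz":0,"twist":0,"fingers":5}
  ],
  "squeeze": 40
}}

```text
clock: 6.1
position: [596.4, -202.3, 331.0]
tool_rot: [2.555, 1.828, 0.0]
ft_force: [-0.8, 0.4, 0.7]
gripper_width: 9.7
finger_force: 40.0
```

Emit:
{"fn": "step_arm", "kwargs": {
  "motion": [
    {"dx":0,"dy":0,"dz":-0.7,"twist":0,"fingers":5},
    {"dx":0,"dy":0,"dz":-0.7,"twist":0,"fingers":5},
    {"dx":0,"dy":0,"dz":-0.7,"twist":0,"fingers":5},
    {"dx":0,"dy":0,"dz":0,"twist":-0.92,"fingers":5},
    {"dx":0,"dy":0,"dz":0,"twist":-0.9,"fingers":5},
    {"dx":0.75,"dy":0,"dz":0,"twist":0,"fingers":5},
    {"dx":0.75,"dy":0,"dz":0,"twist":0,"fingers":5},
    {"dx":0.75,"dy":0,"dz":0,"twist":0,"fingers":5},
    {"dx":0.75,"dy":0,"dz":0,"twist":0,"fingers":5},
    {"dx":0.75,"dy":0,"dz":0,"twist":0,"fingers":5},
    {"dx":0.75,"dy":-0.05,"dz":0,"twist":0,"fingers":5},
    {"dx":0.8,"dy":0,"dz":0,"twist":0,"fingers":5}
  ]
}}

```text
clock: 7.3
position: [609.6, 10.3, 413.8]
tool_rot: [-2.302, -2.135, 0.003]
ft_force: [0.6, 1.0, -2.8]
gripper_width: 9.7
finger_force: 40.0
```

Emit:
{"fn": "step_arm", "kwargs": {
  "motion": [
    {"dx":0,"dy":0,"dz":0,"twist":0,"fingers":5},
    {"dx":0,"dy":0,"dz":0,"twist":0,"fingers":5}
  ]
}}

```text
clock: 7.5
position: [609.9, 10.5, 413.7]
tool_rot: [-2.299, -2.139, 0.003]
ft_force: [-0.6, 0.1, -3.3]
gripper_width: 10.0
finger_force: 40.0
```

```bash
python3 - <<'E'
from h import *
w=camera("wrist");S=camera("side")
a=cv2.resize(w["img"][:,:,::-1],(400,300));b=cv2.resize(S["img"][130:370,240:480,::-1],(400,400))
o=np.zeros((400,800,3),np.uint8);o[:300,:400]=a;o[:,400:]=b;cv2.imwrite("pics/m1.png",o)
plan(659.8,6.2,413,85.74)
E
```

```text
t 7.6 pos [609.8   7.8 414.4] toolx yaw 85.62 toolz [-0.0012 -0.0016 -1.    ] w 9.9 F [ 0.1  0.4 -2.6] shift units [0.054 1.248 0.033]
twist units (tool z down) -0.015
```

View pics/m1.png

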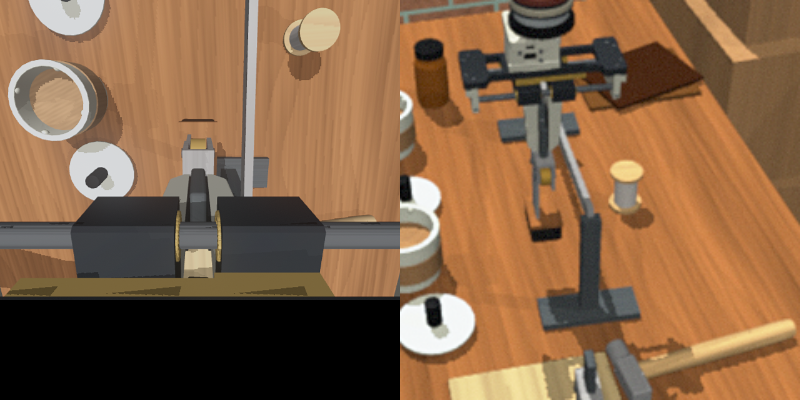

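Hanger A is held upright at the robot's side of the bar. In the half-size wrist view the bar runs from (252,0) to (247,195). I'll use it to check the rail's lateral position.

```bash
python3 - <<'E'
from h import *
w=camera("wrist");g=w["img"].astype(int)
pts=lambda Y:(lambda x,y,a:np.c_[x-np.sin(a)*Y,y+np.cos(a)*Y,150-.1405*Y])(669.1,130.8,-.0744)
hs=cv2.cvtColor(w["img"],cv2.COLOR_RGB2HSV)
for Y in (-80.,-50.,-20.,10.,40.,80.):
    q=pr(w,pts(np.array([Y])))[0]
    v=int(round(q[1]))
    if not 0<=v<480: continue
    row=hs[v,370:430]; m=np.where((row[:,1]<60)&(row[:,2]>90))[0]+370
    br=hs[v,m,2]; 
    mm=m[br>0.85*br.max()]
    P=un(w,mm.mean(),v,150-.1405*Y);L=un(w,mm.min(),v,150-.1405*Y);Rr=un(w,mm.max()+1,v,150-.1405*Y)
    print(Y,q.round(1),m.min(),m.max(),mm.min(),mm.max(),P.round(1),"pred",pts(np.array([Y]))[0].round(1),"width",np.linalg.norm(L-Rr).round(1))
E
```

```text
-80.0 [405.  172.9] 388 406 393 406 [660.   51.2 161.2] pred [663.2  51.  161.2] width 8.0
-50.0 [406.4 118.6] 394 407 394 407 [662.  81. 157.] pred [665.4  80.9 157. ] width 7.9
-20.0 [407.9  62.3] 395 409 396 409 [664.6 111.2 152.8] pred [667.6 110.9 152.8] width 7.8
10.0 [409.4   4. ] 396 410 397 410 [666.6 141.  148.6] pred [669.8 140.8 148.6] width 7.6
```

```bash
python3 - <<'E'
from h import *
w=camera("wrist");hs=cv2.cvtColor(w["img"],cv2.COLOR_RGB2HSV)
t,R,s=tip();o=t.copy();o[2]-=151.6+1  # hanger origin approx
print(o, "hanger origin z est",331-167.3-12)
oz=s["position"][2]-331+12
o=np.array([s["position"][0],s["position"][1],oz]);a=np.radians(85.65);ey=np.array([np.cos(a),np.sin(a),0])
P=o+ey*28+[0,0,100]
print(pr(w,P), pr(w,o+ey*12+[0,0,168]),pr(w,o+ey*30+[0,0,30]))
sub=hs[200:260,285:350]
m=(sub[...,0]>15)&(sub[...,0]<32)&(sub[...,1]>120)
yx=np.argwhere(m);print("brass u",yx[:,1].min()+285,yx[:,1].max()+285,"v",yx[:,0].min()+200,yx[:,0].max()+200,"mean",yx.mean(0)+[200,285])
g=hs[...,2]; print("row 290 V",hs[285,285:350,2].tolist());print("row 182",w["img"][190,270:360].sum(1).tolist())
E
```

```text
[609.87202607   7.31715297  94.77775594] hanger origin z est 151.7
[[318.1226789  218.62005316]] [[318.51189125 305.38876098]] [[317.92422357 192.71246223]]
brass u 305 329 v 222 237 mean [229.58701299 316.65714286]
row 290 V [144, 143, 143, 143, 143, 144, 144, 143, 144, 143, 143, 143, 143, 143, 142, 144, 139, 84, 56, 56, 66, 72, 71, 72, 72, 72, 73, 72, 73, 73, 71, 72, 72, 71, 71, 69, 70, 71, 70, 69, 68, 65, 63, 56, 52, 51, 58, 132, 143, 142, 142, 141, 141, 142, 142, 141, 141, 141, 141, 141, 141, 141, 142, 142, 142]
row 182 [420, 415, 414, 410, 405, 399, 401, 404, 404, 400, 398, 393, 391, 385, 377, 382, 392, 399, 406, 403, 400, 400, 398, 320, 243, 202, 192, 199, 199, 201, 199, 201, 203, 204, 202, 202, 201, 200, 204, 199, 198, 199, 200, 197, 193, 193, 196, 194, 194, 195, 194, 193, 196, 200, 202, 200, 200, 205, 201, 199, 199, 197, 195, 189, 192, 196, 201, 197, 194, 240, 319, 368, 374, 377, 379, 387, 395, 402, 401, 397, 398, 403, 407, 408, 405, 400, 396, 398, 396, 391]
```

Emit:
{"fn": "step_arm", "kwargs": {
  "motion": [
    {"dx":0,"dy":0.3,"dz":0,"twist":0,"fingers":5},
    {"dx":0,"dy":0.3,"dz":0,"twist":0,"fingers":5},
    {"dx":0.05,"dy":0.3,"dz":0,"twist":0,"fingers":5},
    {"dx":0,"dy":0.29,"dz":0,"twist":0,"fingers":5},
    {"dx":0,"dy":0,"dz":0,"twist":0,"fingers":5},
    {"dx":0,"dy":0,"dz":0,"twist":0,"fingers":5}
  ]
}}

```text
clock: 8.3
position: [657.4, 6.7, 414.4]
tool_rot: [-2.304, -2.135, 0.002]
ft_force: [-0.6, -0.3, -3.0]
gripper_width: 9.5
finger_force: 40.0
```

```bash
python3 - <<'E'
from h import *
plan(657.5,6.2,398,85.74)
w=camera("wrist");S=camera("side")
a=cv2.resize(w["img"][:330,:,::-1],(400,206));b=cv2.resize(S["img"][170:290,300:420,::-1],(400,400),interpolation=cv2.INTER_CUBIC)
o=np.zeros((400,800,3),np.uint8);o[:206,:400]=a;o[:,400:]=b;cv2.imwrite("pics/m2.png",o)
E
```

```text
t 8.3 pos [657.4   6.7 414.4] toolx yaw 85.64 toolz [-1.3e-03 -5.0e-04 -1.0e+00] w 9.5 F [-0.6 -0.3 -3. ] shift units [-0.012  0.003  0.411]
twist units (tool z down) -0.012
```

View pics/m2.png

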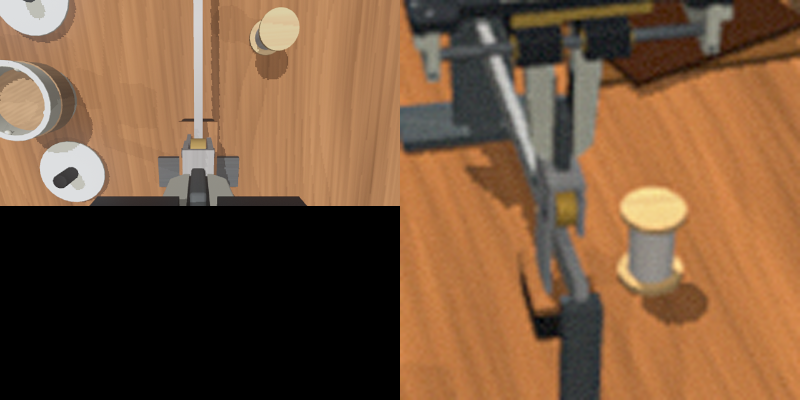

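Bar centred under the wheels at (198,135), strap on the near side and nose on the far side. Lowering until contact.

Emit:
{"fn": "step_arm", "kwargs": {
  "motion": [
    {"dx":0,"dy":0,"dz":0.1,"twist":0,"fingers":5},
    {"dx":0,"dy":0,"dz":0.1,"twist":0,"fingers":5},
    {"dx":0,"dy":0,"dz":0.08,"twist":0,"fingers":5},
    {"dx":0,"dy":0,"dz":0,"twist":0,"fingers":5},
    {"dx":0,"dy":0,"dz":0,"twist":0,"fingers":5}
  ]
}}

```text
clock: 8.9
position: [657.8, 7.8, 403.4]
tool_rot: [-2.302, -2.137, 0.0]
ft_force: [0.0, -0.2, -2.6]
gripper_width: 10.1
finger_force: 40.0
```

Emit:
{"fn": "step_arm", "kwargs": {
  "motion": [
    {"dx":0,"dy":0,"dz":0.04,"twist":0,"fingers":5},
    {"dx":0,"dy":0,"dz":0,"twist":0,"fingers":5},
    {"dx":0,"dy":0,"dz":0,"twist":0,"fingers":5}
  ]
}}

```text
clock: 9.2
position: [657.8, 7.7, 402.0]
tool_rot: [2.303, 2.137, -0.0]
ft_force: [-0.6, 0.3, -2.6]
gripper_width: 9.8
finger_force: 40.0
```

Emit:
{"fn": "step_arm", "kwargs": {
  "motion": [
    {"dx":0,"dy":0,"dz":0.04,"twist":0,"fingers":5},
    {"dx":0,"dy":0,"dz":0,"twist":0,"fingers":5},
    {"dx":0,"dy":0,"dz":0,"twist":0,"fingers":5}
  ]
}}

```text
clock: 9.5
position: [657.8, 7.8, 400.8]
tool_rot: [2.302, 2.137, 0.001]
ft_force: [-0.1, 0.4, -0.6]
gripper_width: 9.9
finger_force: 4.0
```

Emit:
{"fn": "step_arm", "kwargs": {
  "motion": [
    {"dx":0,"dy":0,"dz":0.03,"twist":0,"fingers":5},
    {"dx":0,"dy":0,"dz":0,"twist":0,"fingers":5},
    {"dx":0,"dy":0,"dz":0,"twist":0,"fingers":5}
  ]
}}

```text
clock: 9.8
position: [657.8, 7.8, 400.5]
tool_rot: [2.302, 2.137, 0.002]
ft_force: [-2.1, 0.8, 6.1]
gripper_width: 10.1
finger_force: 40.0
```

In contact (6 N), and the one grip slackening has already come and gone. Releasing.

Emit:
{"fn": "step_arm", "kwargs": {
  "motion": [
    {"dx":0,"dy":0,"dz":0,"twist":0,"fingers":50},
    {"dx":0,"dy":0,"dz":0,"twist":0,"fingers":50},
    {"dx":0,"dy":0,"dz":0,"twist":0,"fingers":50},
    {"dx":0,"dy":0,"dz":-0.5,"twist":0,"fingers":50},
    {"dx":0,"dy":0,"dz":-0.5,"twist":0,"fingers":50},
    {"dx":0,"dy":0,"dz":-0.5,"twist":0,"fingers":50},
    {"dx":-0.9,"dy":-0.25,"dz":0,"twist":0,"fingers":50},
    {"dx":-0.9,"dy":-0.25,"dz":0,"twist":0,"fingers":50},
    {"dx":-0.9,"dy":-0.25,"dz":0,"twist":0,"fingers":50},
    {"dx":-0.9,"dy":-0.25,"dz":0,"twist":0,"fingers":50},
    {"dx":-0.9,"dy":-0.25,"dz":0,"twist":0,"fingers":50},
    {"dx":-0.9,"dy":-0.25,"dz":0,"twist":0,"fingers":50}
  ]
}}

```text
clock: 11.0
position: [581.3, -204.6, 459.0]
tool_rot: [2.302, 2.137, -0.0]
ft_force: [-0.0, -0.9, -0.0]
gripper_width: 50.1
finger_force: 0.0
```

```bash
python3 - <<'E'
from h import *
T=camera("top");S=camera("side")
a=cv2.resize(T["img"][170:330,180:500,::-1],(800,400));b=cv2.resize(S["img"][130:290,200:420,::-1],(275,200),interpolation=cv2.INTER_CUBIC)
o=np.zeros((600,800,3),np.uint8);o[:400]=a;o[400:,:275]=b;cv2.imwrite("pics/m3.png",o)
plan(588,-290,440,85.2)
E
```

```text
t 11.1 pos [ 578.5 -210.3  459.8] toolx yaw 85.06 toolz [-0.0014 -0.0058 -1.    ] w 50.5 F [ 0.5 -0.1  0.5] shift units [-1.963  0.409  0.506]
twist units (tool z down) -0.018
```

View pics/m3.png

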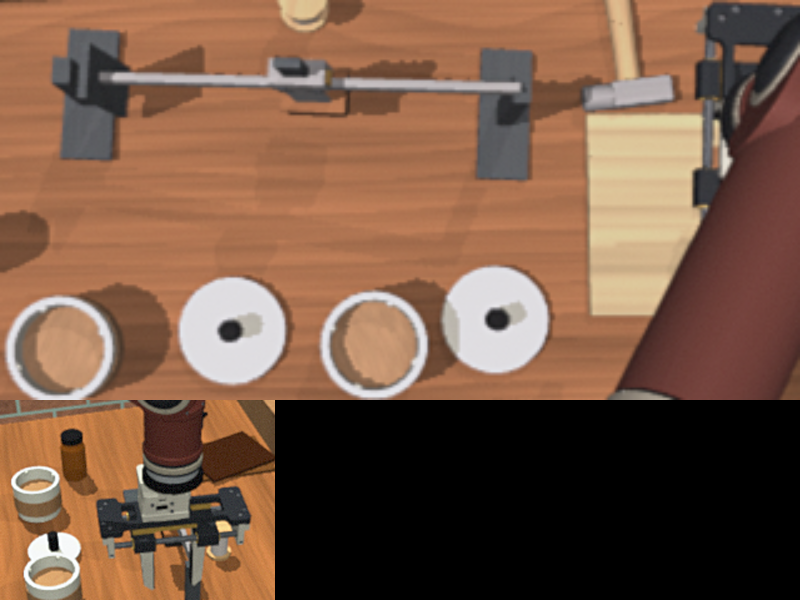

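Hanger A hangs on the bar and is rolling down, now mid-rail at crop (300,75). Moving to hanger B.

Emit:
{"fn": "step_arm", "kwargs": {
  "motion": [
    {"dx":-0.65,"dy":0.13,"dz":0.1,"twist":0,"fingers":50},
    {"dx":-0.65,"dy":0.13,"dz":0.1,"twist":0,"fingers":50},
    {"dx":-0.6,"dy":0.13,"dz":0.1,"twist":0,"fingers":50},
    {"dx":0,"dy":0,"dz":0,"twist":0,"fingers":50},
    {"dx":0,"dy":0,"dz":0,"twist":0,"fingers":50}
  ]
}}

```text
clock: 11.6
position: [592.0, -280.0, 446.6]
tool_rot: [-2.302, -2.136, -0.0]
ft_force: [0.9, 0.3, -0.1]
gripper_width: 50.1
finger_force: 0.0
```

```bash
python3 - <<'E'
from h import *
plan(587,-290,331,85.2)
w=camera("wrist");g=cv2.cvtColor(w["img"],cv2.COLOR_RGB2GRAY);q=pr(w,[[587,-290,180]])[0];print(q)
for r in (int(q[1])-15,int(q[1])-5,int(q[1])+5): print(r,[(i+270) for i in range(100) if g[r,270+i]<105 ])
E
```

```text
t 11.6 pos [ 592.  -280.   446.6] toolx yaw 85.71 toolz [-7.e-04  9.e-04 -1.e+00] w 50.1 F [ 0.9  0.3 -0.1] shift units [-0.262 -0.104  2.889]
twist units (tool z down) 0.064
[311.31413727 261.34994577]
246 [304, 305, 306, 307, 308, 309, 310, 311, 312, 313, 314, 315, 316, 317, 318, 328, 329, 330, 331, 332]
256 [304, 305, 313, 314, 315, 316, 317, 318, 326, 327]
266 [303, 304, 305, 306, 308, 309, 310, 311, 312, 313, 314, 315, 316, 317, 318, 326, 327, 328, 329, 330, 331, 332, 333, 334, 335, 336, 337, 338, 339, 340, 341, 342, 343, 344, 345, 346]
```

Emit:
{"fn": "step_arm", "kwargs": {
  "motion": [
    {"dx":-0.26,"dy":-0.1,"dz":0,"twist":0.06,"fingers":50},
    {"dx":0,"dy":0,"dz":0.8,"twist":0,"fingers":50},
    {"dx":0,"dy":0,"dz":0.7,"twist":0,"fingers":50},
    {"dx":0,"dy":0,"dz":0.7,"twist":0,"fingers":50},
    {"dx":0,"dy":0,"dz":0.4,"twist":0,"fingers":50},
    {"dx":0,"dy":0,"dz":0.28,"twist":0,"fingers":50},
    {"dx":0,"dy":0,"dz":0,"twist":0,"fingers":50},
    {"dx":0,"dy":0,"dz":0,"twist":0,"fingers":5},
    {"dx":0,"dy":0,"dz":0,"twist":0,"fingers":5},
    {"dx":0,"dy":0,"dz":0,"twist":0,"fingers":5},
    {"dx":0,"dy":0,"dz":0,"twist":0,"fingers":5},
    {"dx":0,"dy":0,"dz":0,"twist":0,"fingers":5}
  ]
}}

```text
clock: 12.85
position: [587.1, -290.3, 332.4]
tool_rot: [2.311, 2.127, 0.0]
ft_force: [0.0, 0.4, -0.5]
gripper_width: 15.1
finger_force: 0.0
```

Emit:
{"fn": "step_arm", "kwargs": {
  "motion": [
    {"dx":0,"dy":0,"dz":0,"twist":0,"fingers":5},
    {"dx":0,"dy":0,"dz":0,"twist":0,"fingers":5}
  ]
}}

```text
clock: 13.05
position: [587.1, -290.3, 332.2]
tool_rot: [2.311, 2.127, 0.0]
ft_force: [0.9, -0.3, 1.9]
gripper_width: 9.7
finger_force: 40.0
```

Emit:
{"fn": "step_arm", "kwargs": {
  "motion": [
    {"dx":0,"dy":0,"dz":-0.7,"twist":-0.07,"fingers":5},
    {"dx":0,"dy":0,"dz":-0.7,"twist":0,"fingers":5},
    {"dx":0,"dy":0,"dz":-0.7,"twist":0,"fingers":5},
    {"dx":0.75,"dy":0,"dz":0,"twist":0,"fingers":5},
    {"dx":0.75,"dy":0,"dz":0,"twist":0,"fingers":5},
    {"dx":0.75,"dy":0,"dz":0,"twist":0,"fingers":5},
    {"dx":0.75,"dy":0,"dz":0,"twist":0,"fingers":5},
    {"dx":0.75,"dy":0,"dz":0,"twist":0,"fingers":5},
    {"dx":0.75,"dy":0,"dz":0,"twist":0,"fingers":5},
    {"dx":0.75,"dy":0,"dz":0,"twist":0,"fingers":5},
    {"dx":0.75,"dy":0,"dz":0,"twist":0,"fingers":5},
    {"dx":0.75,"dy":0,"dz":0,"twist":0,"fingers":5}
  ]
}}

```text
clock: 14.25
position: [606.3, -19.5, 414.8]
tool_rot: [-2.3, -2.137, 0.003]
ft_force: [-0.0, -0.0, -3.3]
gripper_width: 10.0
finger_force: 40.0
```

Emit:
{"fn": "step_arm", "kwargs": {
  "motion": [
    {"dx":0.75,"dy":-0.05,"dz":0,"twist":0,"fingers":5},
    {"dx":0,"dy":0,"dz":0,"twist":0,"fingers":5},
    {"dx":0,"dy":0,"dz":0,"twist":0,"fingers":5},
    {"dx":0,"dy":0,"dz":0,"twist":0,"fingers":5}
  ]
}}

```text
clock: 14.65
position: [606.6, 7.6, 415.6]
tool_rot: [2.303, 2.136, -0.003]
ft_force: [-0.2, -0.7, -2.9]
gripper_width: 9.9
finger_force: 40.0
```

```bash
python3 - <<'E'
from h import *
plan(657.5,7,401,85.74)
w=camera("wrist");hs=cv2.cvtColor(w["img"],cv2.COLOR_RGB2HSV)
sub=hs[200:260,285:350]
m=(sub[...,0]>15)&(sub[...,0]<32)&(sub[...,1]>120)
yx=np.argwhere(m);print("brass u",yx[:,1].min()+285,yx[:,1].max()+285,"v",yx[:,0].min()+200,yx[:,0].max()+200)
for v in (60,118,172):
    row=hs[v,370:430];k=np.where((row[:,1]<60)&(row[:,2]>90))[0]+370;k=k[hs[v,k,2]>.85*hs[v,k,2].max()];print("bar",v,k.min(),k.max())
E
```

```text
t 14.65 pos [606.6   7.6 415.6] toolx yaw 85.69 toolz [-0.0011 -0.0017 -1.    ] w 9.9 F [-0.2 -0.7 -2.9] shift units [0.082 1.27  0.363]
twist units (tool z down) -0.007
brass u 305 329 v 220 235
bar 60 401 414
bar 118 400 413
bar 172 398 411
```

Emit:
{"fn": "step_arm", "kwargs": {
  "motion": [
    {"dx":0,"dy":0.32,"dz":0,"twist":0,"fingers":5},
    {"dx":0,"dy":0.32,"dz":0,"twist":0,"fingers":5},
    {"dx":0,"dy":0.32,"dz":0,"twist":0,"fingers":5},
    {"dx":0,"dy":0.31,"dz":0,"twist":0,"fingers":5},
    {"dx":0,"dy":0,"dz":0,"twist":0,"fingers":5},
    {"dx":0,"dy":0,"dz":0,"twist":0,"fingers":5},
    {"dx":0,"dy":0,"dz":0.1,"twist":0,"fingers":5},
    {"dx":0,"dy":0,"dz":0.1,"twist":0,"fingers":5},
    {"dx":0,"dy":0,"dz":0.08,"twist":0,"fingers":5},
    {"dx":0,"dy":0,"dz":0,"twist":0,"fingers":5},
    {"dx":0,"dy":0,"dz":0,"twist":0,"fingers":5}
  ]
}}

```text
clock: 15.8
position: [657.5, 5.5, 404.7]
tool_rot: [-2.301, -2.139, 0.0]
ft_force: [0.8, -0.2, -3.4]
gripper_width: 9.8
finger_force: 40.0
```

Emit:
{"fn": "step_arm", "kwargs": {
  "motion": [
    {"dx":0,"dy":0,"dz":0.04,"twist":0,"fingers":5},
    {"dx":0,"dy":0,"dz":0,"twist":0,"fingers":5},
    {"dx":0,"dy":0,"dz":0,"twist":0,"fingers":5}
  ]
}}

```text
clock: 16.1
position: [657.6, 5.4, 403.2]
tool_rot: [2.301, 2.139, 0.0]
ft_force: [-0.4, 0.7, -2.8]
gripper_width: 9.9
finger_force: 40.0
```

Emit:
{"fn": "step_arm", "kwargs": {
  "motion": [
    {"dx":0,"dy":0,"dz":0.04,"twist":0,"fingers":5},
    {"dx":0,"dy":0,"dz":0,"twist":0,"fingers":5},
    {"dx":0,"dy":0,"dz":0,"twist":0,"fingers":5}
  ]
}}

```text
clock: 16.4
position: [657.7, 5.4, 402.3]
tool_rot: [2.3, 2.139, 0.001]
ft_force: [-1.0, -0.5, 0.6]
gripper_width: 9.6
finger_force: 40.0
```

Emit:
{"fn": "step_arm", "kwargs": {
  "motion": [
    {"dx":0,"dy":0,"dz":0,"twist":0,"fingers":50},
    {"dx":0,"dy":0,"dz":0,"twist":0,"fingers":50},
    {"dx":0,"dy":0,"dz":0,"twist":0,"fingers":50},
    {"dx":0,"dy":0,"dz":-0.5,"twist":0,"fingers":50},
    {"dx":0,"dy":0,"dz":-0.5,"twist":0,"fingers":50},
    {"dx":0,"dy":0,"dz":-0.5,"twist":0,"fingers":50},
    {"dx":-0.3,"dy":-0.85,"dz":0,"twist":0,"fingers":50},
    {"dx":-0.3,"dy":-0.85,"dz":0,"twist":0,"fingers":50},
    {"dx":-0.3,"dy":-0.85,"dz":0,"twist":0,"fingers":50},
    {"dx":-0.3,"dy":-0.85,"dz":0,"twist":0,"fingers":50},
    {"dx":-0.3,"dy":-0.85,"dz":0,"twist":0,"fingers":50},
    {"dx":-0.3,"dy":-0.83,"dz":0,"twist":0,"fingers":50}
  ]
}}

```text
clock: 17.6
position: [448.2, -52.2, 461.7]
tool_rot: [2.301, 2.138, 0.001]
ft_force: [-0.7, -1.4, -0.2]
gripper_width: 50.0
finger_force: 0.0
```

Emit:
{"fn": "step_arm", "kwargs": {
  "motion": [
    {"dx":0,"dy":0,"dz":0,"twist":0,"fingers":50},
    {"dx":0,"dy":0,"dz":0,"twist":0,"fingers":50},
    {"dx":0,"dy":0,"dz":0,"twist":0,"fingers":50},
    {"dx":0,"dy":0,"dz":0,"twist":0,"fingers":50},
    {"dx":0,"dy":0,"dz":0,"twist":0,"fingers":50},
    {"dx":0,"dy":0,"dz":0,"twist":0,"fingers":50},
    {"dx":0,"dy":0,"dz":0,"twist":0,"fingers":50},
    {"dx":0,"dy":0,"dz":0,"twist":0,"fingers":50},
    {"dx":0,"dy":0,"dz":0,"twist":0,"fingers":50},
    {"dx":0,"dy":0,"dz":0,"twist":0,"fingers":50},
    {"dx":0,"dy":0,"dz":0,"twist":0,"fingers":50},
    {"dx":0,"dy":0,"dz":0,"twist":0,"fingers":50}
  ]
}}

```text
clock: 18.8
position: [449.7, -51.6, 461.6]
tool_rot: [-2.301, -2.139, 0.0]
ft_force: [-0.1, 0.3, 0.8]
gripper_width: 49.8
finger_force: 0.0
```

Emit:
{"fn": "step_arm", "kwargs": {
  "motion": [
    {"dx":0,"dy":0,"dz":0,"twist":0,"fingers":50},
    {"dx":0,"dy":0,"dz":0,"twist":0,"fingers":50},
    {"dx":0,"dy":0,"dz":0,"twist":0,"fingers":50},
    {"dx":0,"dy":0,"dz":0,"twist":0,"fingers":50},
    {"dx":0,"dy":0,"dz":0,"twist":0,"fingers":50},
    {"dx":0,"dy":0,"dz":0,"twist":0,"fingers":50},
    {"dx":0,"dy":0,"dz":0,"twist":0,"fingers":50},
    {"dx":0,"dy":0,"dz":0,"twist":0,"fingers":50},
    {"dx":0,"dy":0,"dz":0,"twist":0,"fingers":50},
    {"dx":0,"dy":0,"dz":0,"twist":0,"fingers":50},
    {"dx":0,"dy":0,"dz":0,"twist":0,"fingers":50},
    {"dx":0,"dy":0,"dz":0,"twist":0,"fingers":50}
  ]
}}

```text
clock: 20.0
position: [449.7, -51.6, 461.5]
tool_rot: [-2.301, -2.139, 0.0]
ft_force: [0.2, -0.1, 0.6]
gripper_width: 50.0
finger_force: 0.0
```

```bash
cat >> h.py <<'E'
def blob(c,f,box,minA=30):
    x0,y0,x1,y1=box;n,l,st,ce=cv2.connectedComponentsWithStats(f(c["img"][y0:y1,x0:x1]).astype(np.uint8))
    return [(st[i].tolist(),(ce[i]+[x0,y0]).round(1).tolist()) for i in range(1,n) if st[i,4]>=minA]
dark=lambda a:a.max(2)<70
white=lambda a:(a.min(2)>150)
E
python3 - <<'E'
from h import *
T=camera("top");S=camera("side");w=camera("wrist")
a=cv2.resize(T["img"][160:340,180:440,::-1],(520,360),interpolation=cv2.INTER_CUBIC);b=cv2.resize(S["img"][150:290,260:400,::-1],(280,280),interpolation=cv2.INTER_CUBIC);c=cv2.resize(w["img"][:330,:,::-1],(465,240))
o=np.zeros((600,800,3),np.uint8);o[:360,:520]=a;o[:280,520:]=b;o[360:,:465]=c;cv2.imwrite("pics/m4.png",o)
plan(449.5,-52.6,400,85.74)
print("white",blob(T,white,(180,270,440,340)),blob(T,dark,(240,280,300,320),5))
print("wrist lidB pred",pr(w,[[449.5,-52.6,52],[449.5,-52.6,14]]),blob(w,white,(100,0,540,300),2000),blob(w,dark,(150,50,500,270),300))
E
```

```text
t 20.15 pos [449.7 -51.6 461.6] toolx yaw 85.82 toolz [-0.e+00 -1.e-04 -1.e+00] w 50.3 F [-0.6  0.4  0.6] shift units [-0.026 -0.003  1.539]
twist units (tool z down) 0.009
white [([177, 7, 25, 42, 736], [369.5, 296.8]), ([72, 11, 42, 43, 1355], [272.5, 301.9]), ([128, 17, 43, 42, 444], [329.4, 307.6]), ([2, 18, 43, 44, 452], [203.3, 309.4])] [([28, 19, 8, 7, 49], [271.7, 302.1])]
wrist lidB pred [[317.33913697 205.22656288]
 [317.31743947 198.59466698]] [([122, 3, 119, 128, 3399], [281.3, 65.6]), ([168, 147, 97, 96, 6800], [316.0, 194.3])] []
```

View pics/m4.png

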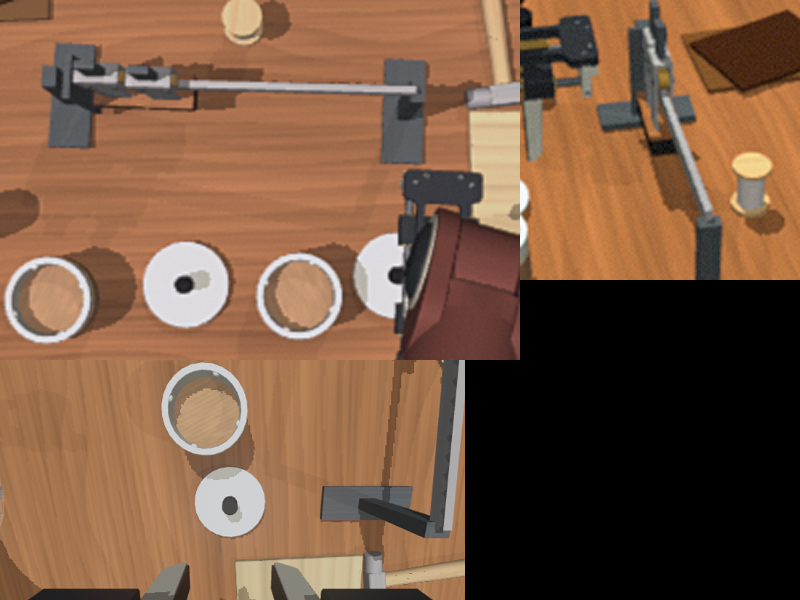

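Both hangers rest in a row against the stop (crop (95,77) and (148,77)). Lid B's flange is centred at wrist (316,195), and tub1's rim is near (281,67). Measuring the lid and tub with fitted ellipses.

```bash
cat >> h.py <<'E'
def circ(c,P,r,tag=""):
    """refine the centre of a white disc/rim edge of outer radius r near P (z known), by gradient search along rays"""
    P=np.array(P,float);g=c["img"].min(2).astype(np.float32)
    for it in range(4):
        e=[]
        for a in np.radians(np.arange(0,360,6)):
            d=np.array([np.cos(a),np.sin(a),0]);ks=np.arange(r-12,r+12,.5)
            q=pr(c,P+ks[:,None]*d)
            v=cv2.remap(g,q[:,0].astype(np.float32)[None],q[:,1].astype(np.float32)[None],cv2.INTER_LINEAR)[0]
            dv=v[:-4]-v[4:]; i=np.argmax(dv)
            ok=(q.min()>2) and q[:,0].max()<637 and q[:,1].max()<477
            if ok and dv[i]>40: e.append((P+d*ks[i+2])[:2])
        e=np.array(e)
        if len(e)<12: print(tag,"few",len(e));return None
        from scipy.optimize import least_squares
        s=least_squares(lambda p:np.hypot(*(e-p[:2]).T)-p[2],[P[0],P[1],r],loss="soft_l1")
        P[:2]=s.x[:2]
    print(tag,P.round(1),"r",s.x[2].round(1),"n",len(e));return P
E
python3 - <<'E'
from h import *
T=camera("top");w=camera("wrist")
for n,P,r in (("lidA",[446.4,207.5,14],52),("lidB",[449.5,-52,14],52),("tub0",[432.4,358.7,80],50),("tub1",[429.7,69.7,80],50)):
    for c,t in ((T,"top "),(w,"wrist ")): circ(c,P,r,t+n)
E
```

```text
top lidA [447.  207.7  14. ] r 52.0 n 60
wrist lidA few 0
top lidB [451.9 -46.   14. ] r 49.7 n 41
wrist lidB [448.3 -49.9  14. ] r 51.7 n 60
top tub0 [433.7 362.9  80. ] r 49.8 n 60
wrist tub0 few 0
top tub1 [431.   70.6  80. ] r 49.8 n 60
wrist tub1 [428.1  69.9  80. ] r 49.4 n 48
```

Emit:
{"fn": "step_arm", "kwargs": {
  "motion": [
    {"dx":0.04,"dy":0,"dz":0.9,"twist":0,"fingers":50},
    {"dx":0,"dy":0,"dz":0.9,"twist":0,"fingers":50},
    {"dx":0,"dy":0,"dz":0.9,"twist":0,"fingers":50},
    {"dx":0,"dy":0,"dz":0.9,"twist":0,"fingers":50},
    {"dx":0,"dy":0,"dz":0,"twist":0,"fingers":50},
    {"dx":0,"dy":0,"dz":0,"twist":0,"fingers":50}
  ]
}}

```text
clock: 20.85
position: [450.1, -50.2, 317.9]
tool_rot: [-2.301, -2.138, 0.001]
ft_force: [-0.2, 0.6, 0.5]
gripper_width: 50.1
finger_force: 0.0
```

```bash
python3 - <<'E'
from h import *
w=camera("wrist")
plan(449.3,-50,206,85.74)
circ(w,[449.3,-50,14],52,"lidB");circ(w,[429.5,70,80],50,"tub1")
P=[449.3,-50,52];q=pr(w,P)[0];g=w["img"].max(2);print(q)
for r in (int(q[1])-6,int(q[1])):
    k=np.where(g[r,int(q[0])-40:int(q[0])+40]<90)[0]+int(q[0])-40;print(r,k.min(),k.max())
k=np.where(g[int(q[1])-60:int(q[1])+60,int(q[0])]<90)[0]+int(q[1])-60;print(k.min(),k.max(),pr(w,[[449.3,-39,52],[449.3,-61,52],[449.3,-61,14]]))
E
```

```text
t 20.9 pos [450.5 -50.3 318.8] toolx yaw 85.8 toolz [ 2.1e-03 -4.0e-04 -1.0e+00] w 50.2 F [-0.4  0.3 -0. ] shift units [ 0.007 -0.036  2.82 ]
twist units (tool z down) 0.007
lidB [448.5 -49.8  14. ] r 51.6 n 60
tub1 [428.4  69.4  80. ] r 49.0 n 34
[316.50233144 245.42392876]
239 300 331
245 300 331
218 259 [[315.2118357  228.7009321 ]
 [317.76384868 261.77140524]
 [317.6998469  245.06783824]]
```

Emit:
{"fn": "step_arm", "kwargs": {
  "motion": [
    {"dx":0,"dy":-0.03,"dz":0.8,"twist":0,"fingers":50},
    {"dx":0,"dy":0,"dz":0.8,"twist":0,"fingers":50},
    {"dx":0,"dy":0,"dz":0.7,"twist":0,"fingers":50},
    {"dx":0,"dy":0,"dz":0.5,"twist":0,"fingers":50},
    {"dx":0,"dy":0,"dz":0,"twist":0,"fingers":50},
    {"dx":0,"dy":0,"dz":0,"twist":0,"fingers":15},
    {"dx":0,"dy":0,"dz":0,"twist":0,"fingers":15},
    {"dx":0,"dy":0,"dz":0,"twist":0,"fingers":15},
    {"dx":0,"dy":0,"dz":0,"twist":0,"fingers":15},
    {"dx":0,"dy":0,"dz":0,"twist":0,"fingers":15},
    {"dx":0,"dy":0,"dz":0,"twist":0,"fingers":15}
  ]
}}

```text
clock: 22.0
position: [448.9, -49.9, 206.4]
tool_rot: [2.3, 2.138, 0.002]
ft_force: [-0.5, -0.4, 6.7]
gripper_width: 21.0
finger_force: 40.0
```

Emit:
{"fn": "step_arm", "kwargs": {
  "motion": [
    {"dx":0,"dy":0,"dz":-0.8,"twist":0,"fingers":15},
    {"dx":0,"dy":0,"dz":-0.8,"twist":0,"fingers":15},
    {"dx":0,"dy":0,"dz":-0.8,"twist":0,"fingers":15},
    {"dx":0,"dy":0,"dz":-0.6,"twist":0,"fingers":15},
    {"dx":0.75,"dy":-0.18,"dz":0,"twist":0,"fingers":15},
    {"dx":0.75,"dy":-0.18,"dz":0,"twist":0,"fingers":15},
    {"dx":0.75,"dy":-0.18,"dz":0,"twist":0,"fingers":15},
    {"dx":0.7,"dy":-0.18,"dz":0,"twist":0,"fingers":15},
    {"dx":0,"dy":0,"dz":0,"twist":0,"fingers":15},
    {"dx":0,"dy":0,"dz":0,"twist":0,"fingers":15},
    {"dx":0,"dy":0,"dz":0,"twist":0,"fingers":15}
  ]
}}

```text
clock: 23.1
position: [428.5, 68.9, 325.6]
tool_rot: [2.302, 2.136, -0.001]
ft_force: [0.8, -0.1, -1.0]
gripper_width: 21.4
finger_force: 40.0
```

```bash
python3 - <<'E'
from h import *
w=camera("wrist")
plan(428.7,69.7,300,85.74)
z=sense()["position"][2]-206.4
p=sense()["position"]
circ(w,[p[0],p[1],z+14],52,"held lid (wrist)")
S=camera("side");T=camera("top")
circ(T,[p[0],p[1],z+14],52,"held lid (top)");circ(T,[431,70.6,80],50,"tub top")
a=cv2.resize(w["img"][:,:,::-1],(533,400));b=cv2.resize(S["img"][180:320,180:320,::-1],(266,266),interpolation=cv2.INTER_CUBIC)
o=np.zeros((400,800,3),np.uint8);o[:,:533]=a;o[:266,533:799]=b;cv2.imwrite("pics/m5.png",o)
E
```

```text
t 23.15 pos [428.6  68.7 325.7] toolx yaw 85.68 toolz [ 3.e-04 -7.e-04 -1.e+00] w 21.8 F [ 0.2  0.6 -1.4] shift units [0.026 0.001 0.641]
twist units (tool z down) -0.008
held lid (wrist) [428.2  70.1 133.3] r 51.5 n 42
held lid (top) few 9
tub top few 9
```

View pics/m5.png

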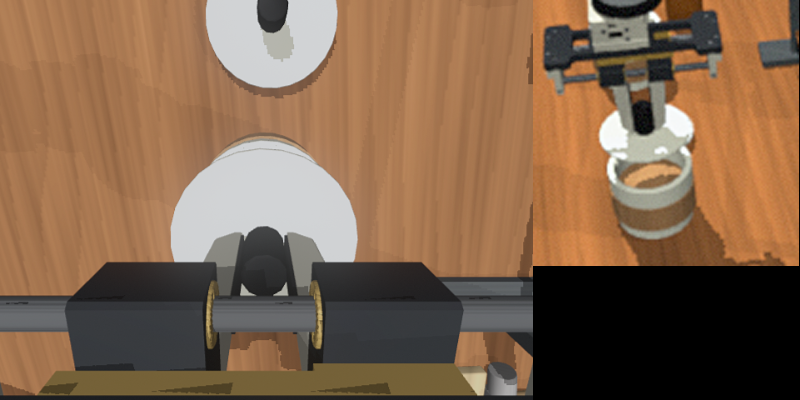

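The lid is held level over tub1 (lid disc around (263,215) in the picture, tub rim just visible behind it at (263,145)). The wrist-measured centres agree to within 1 mm. Lowering.

Emit:
{"fn": "step_arm", "kwargs": {
  "motion": [
    {"dx":0,"dy":0,"dz":0.45,"twist":0,"fingers":15},
    {"dx":0,"dy":0,"dz":0.4,"twist":0,"fingers":15},
    {"dx":0,"dy":0,"dz":0.1,"twist":0,"fingers":15},
    {"dx":0,"dy":0,"dz":0.05,"twist":0,"fingers":15},
    {"dx":0,"dy":0,"dz":0,"twist":0,"fingers":15},
    {"dx":0,"dy":0,"dz":0,"twist":0,"fingers":15}
  ]
}}

```text
clock: 23.85
position: [428.8, 69.7, 286.1]
tool_rot: [2.301, 2.138, 0.001]
ft_force: [-0.1, -0.2, -0.8]
gripper_width: 21.3
finger_force: 40.0
```

Emit:
{"fn": "step_arm", "kwargs": {
  "motion": [
    {"dx":0,"dy":0,"dz":0.05,"twist":0,"fingers":15},
    {"dx":0,"dy":0,"dz":0.05,"twist":0,"fingers":15},
    {"dx":0,"dy":0,"dz":0,"twist":0,"fingers":15},
    {"dx":0,"dy":0,"dz":0,"twist":0,"fingers":15}
  ]
}}

```text
clock: 24.25
position: [428.7, 70.0, 281.7]
tool_rot: [2.301, 2.139, 0.001]
ft_force: [0.4, 0.4, -0.9]
gripper_width: 21.5
finger_force: 40.0
```

Emit:
{"fn": "step_arm", "kwargs": {
  "motion": [
    {"dx":0,"dy":0,"dz":0.04,"twist":0,"fingers":15},
    {"dx":0,"dy":0,"dz":0.04,"twist":0,"fingers":15},
    {"dx":0,"dy":0,"dz":0,"twist":0,"fingers":15},
    {"dx":0,"dy":0,"dz":0,"twist":0,"fingers":15}
  ]
}}

```text
clock: 24.65
position: [428.9, 70.0, 278.4]
tool_rot: [2.3, 2.138, 0.001]
ft_force: [1.6, 0.7, -0.3]
gripper_width: 21.1
finger_force: 40.0
```

Emit:
{"fn": "step_arm", "kwargs": {
  "motion": [
    {"dx":0,"dy":0,"dz":0.05,"twist":0,"fingers":15},
    {"dx":0,"dy":0,"dz":0,"twist":0,"fingers":15},
    {"dx":0,"dy":0,"dz":0,"twist":0,"fingers":15}
  ]
}}

```text
clock: 24.95
position: [428.9, 69.9, 276.8]
tool_rot: [2.301, 2.138, 0.002]
ft_force: [0.8, 0.1, 5.1]
gripper_width: 21.8
finger_force: 40.0
```

Emit:
{"fn": "step_arm", "kwargs": {
  "motion": [
    {"dx":0,"dy":0,"dz":0.05,"twist":0,"fingers":15},
    {"dx":0,"dy":0,"dz":0,"twist":0,"fingers":15},
    {"dx":0,"dy":0,"dz":0,"twist":0,"fingers":15}
  ]
}}

```text
clock: 25.25
position: [428.8, 69.5, 276.7]
tool_rot: [-2.301, -2.138, -0.005]
ft_force: [-4.8, 0.2, 25.2]
gripper_width: 21.6
finger_force: 40.0
```

Emit:
{"fn": "step_arm", "kwargs": {
  "motion": [
    {"dx":0,"dy":0,"dz":0.05,"twist":0,"fingers":15},
    {"dx":0,"dy":0,"dz":0,"twist":0,"fingers":15},
    {"dx":0,"dy":0,"dz":0,"twist":0,"fingers":15}
  ]
}}

```text
clock: 25.55
position: [428.7, 69.1, 276.4]
tool_rot: [-2.3, -2.137, -0.008]
ft_force: [-8.0, -0.1, 44.4]
gripper_width: 21.6
finger_force: 40.0
```

Emit:
{"fn": "step_arm", "kwargs": {
  "motion": [
    {"dx":0,"dy":0,"dz":-0.1,"twist":0,"fingers":15},
    {"dx":0,"dy":0,"dz":0,"twist":0,"fingers":50},
    {"dx":0,"dy":0,"dz":0,"twist":0,"fingers":50},
    {"dx":0,"dy":0,"dz":0,"twist":0,"fingers":50},
    {"dx":0,"dy":0,"dz":-0.8,"twist":0,"fingers":50},
    {"dx":0,"dy":0,"dz":-0.8,"twist":0,"fingers":50},
    {"dx":0,"dy":0,"dz":-0.8,"twist":0,"fingers":50},
    {"dx":0.86,"dy":0.04,"dz":0,"twist":0,"fingers":50},
    {"dx":0.86,"dy":0.04,"dz":0,"twist":0,"fingers":50},
    {"dx":0.86,"dy":0.04,"dz":0,"twist":0,"fingers":50},
    {"dx":0.86,"dy":0.04,"dz":0,"twist":0,"fingers":50},
    {"dx":0,"dy":0,"dz":0,"twist":0,"fingers":50}
  ]
}}

```text
clock: 26.75
position: [444.6, 212.2, 371.0]
tool_rot: [-2.29, -2.148, 0.0]
ft_force: [-0.6, 1.0, -0.1]
gripper_width: 49.7
finger_force: 0.0
```

Emit:
{"fn": "step_arm", "kwargs": {
  "motion": [
    {"dx":0,"dy":0,"dz":0,"twist":0,"fingers":50},
    {"dx":0,"dy":0,"dz":0,"twist":0,"fingers":50},
    {"dx":0,"dy":0,"dz":0,"twist":0,"fingers":50}
  ]
}}

```text
clock: 27.05
position: [444.9, 205.2, 372.3]
tool_rot: [2.304, 2.136, -0.001]
ft_force: [0.3, 0.6, 1.4]
gripper_width: 50.1
finger_force: 0.0
```

```bash
python3 - <<'E'
from h import *
w=camera("wrist");T=camera("top");S=camera("side")
p=sense()["position"]
for c,n in ((w,"wrist"),(T,"top")):
    circ(c,[446,208,14],52,n+" lidA");circ(c,[432,360,80],50,n+" tub0")
for z in (84,90): circ(S,[429,69.7,z],52,f"side lidB on tub z={z}");circ(T,[429,69.7,z],52,f"top z={z}")
plan(446,207,320,85.74)
E
```

```text
wrist lidA [444.1 207.3  14. ] r 51.7 n 60
wrist tub0 [431.3 362.2  80. ] r 49.4 n 25
top lidA [446.8 208.1  14. ] r 52.3 n 22
top tub0 [433.8 363.3  80. ] r 49.5 n 46
side lidB on tub z=84 [427.9  72.8  84. ] r 53.0 n 36
top z=84 [430.5  69.9  84. ] r 52.0 n 60
side lidB on tub z=90 [427.7  66.1  90. ] r 52.7 n 35
top z=90 [430.7  70.1  90. ] r 51.7 n 60
t 27.2 pos [445.  205.7 372.5] toolx yaw 85.71 toolz [-1.e-04 -1.e-04 -1.e+00] w 49.9 F [ 0.3 -1.4 -0.1] shift units [0.033 0.023 1.312]
twist units (tool z down) -0.003
```

Emit:
{"fn": "step_arm", "kwargs": {
  "motion": [
    {"dx":0.04,"dy":-0.01,"dz":0.9,"twist":0,"fingers":50},
    {"dx":0,"dy":0,"dz":0.9,"twist":0,"fingers":50},
    {"dx":0,"dy":0,"dz":0.9,"twist":0,"fingers":50},
    {"dx":0,"dy":0,"dz":0.8,"twist":0,"fingers":50},
    {"dx":0,"dy":0,"dz":0.64,"twist":0,"fingers":50},
    {"dx":0,"dy":0,"dz":0,"twist":0,"fingers":50},
    {"dx":0,"dy":0,"dz":0,"twist":0,"fingers":15},
    {"dx":0,"dy":0,"dz":0,"twist":0,"fingers":15},
    {"dx":0,"dy":0,"dz":0,"twist":0,"fingers":15},
    {"dx":0,"dy":0,"dz":0,"twist":0,"fingers":15},
    {"dx":0,"dy":0,"dz":0,"twist":0,"fingers":15},
    {"dx":0,"dy":0,"dz":0,"twist":0,"fingers":15}
  ]
}}

```text
clock: 28.4
position: [444.9, 208.5, 207.8]
tool_rot: [2.301, 2.139, 0.003]
ft_force: [-0.6, 0.8, 5.5]
gripper_width: 21.2
finger_force: 40.0
```

```bash
python3 - <<'E'
from h import *
plan(431.9,362.2,330,85.74)
S=camera("side")
for z in (78,84,90): circ(S,[429,69.7,z],52,f"side lid on tub1 z={z}")
circ(S,[432,362,80],50,"side tub0")
E
```

```text
t 28.4 pos [444.9 208.5 207.8] toolx yaw 85.83 toolz [ 0.0014  0.0012 -1.    ] w 21.2 F [-0.6  0.8  5.5] shift units [ 3.813 -0.6   -3.052]
twist units (tool z down) 0.011
side lid on tub1 z=78 [428.3  79.5  78. ] r 53.4 n 30
side lid on tub1 z=84 [427.9  72.8  84. ] r 52.9 n 30
side lid on tub1 z=90 [427.7  65.8  90. ] r 52.5 n 30
side tub0 [430.8 362.9  80. ] r 50.7 n 21
```

Emit:
{"fn": "step_arm", "kwargs": {
  "motion": [
    {"dx":0,"dy":0,"dz":-0.8,"twist":0,"fingers":15},
    {"dx":0,"dy":0,"dz":-0.8,"twist":0,"fingers":15},
    {"dx":0,"dy":0,"dz":-0.8,"twist":0,"fingers":15},
    {"dx":0,"dy":0,"dz":-0.6,"twist":0,"fingers":15},
    {"dx":0.4,"dy":-0.15,"dz":0,"twist":0,"fingers":15},
    {"dx":0.6,"dy":-0.15,"dz":0,"twist":0,"fingers":15},
    {"dx":0.4,"dy":-0.15,"dz":0,"twist":0,"fingers":15},
    {"dx":0.2,"dy":-0.15,"dz":0,"twist":0,"fingers":15},
    {"dx":0,"dy":0,"dz":0,"twist":0,"fingers":15},
    {"dx":0,"dy":0,"dz":0,"twist":0,"fingers":15},
    {"dx":0,"dy":0,"dz":0,"twist":0,"fingers":15},
    {"dx":0,"dy":0,"dz":0,"twist":0,"fingers":15}
  ]
}}

```text
clock: 29.65
position: [425.8, 272.8, 326.8]
tool_rot: [2.303, 2.136, -0.0]
ft_force: [-0.4, -0.4, -1.1]
gripper_width: 21.2
finger_force: 40.0
```

```bash
python3 - <<'E'
from h import *
w=camera("wrist");p=sense()["position"]
circ(w,[p[0],p[1],p[2]-207.8+14],52,"held lid (wrist)")
circ(w,[431.5,362.2,80],50,"tub0 wrist")
plan(431.9,362.2,330,85.74)
E
```

```text
held lid (wrist) [425.2 271.7 133. ] r 51.4 n 42
tub0 wrist [431.2 362.2  80. ] r 49.0 n 41
t 29.7 pos [425.7 273.  326.8] toolx yaw 85.72 toolz [ 1.e-04 -3.e-04 -1.e+00] w 21.5 F [ 0.2 -0.1 -1.7] shift units [ 2.235 -0.013 -0.08 ]
twist units (tool z down) -0.003
```

Emit:
{"fn": "step_arm", "kwargs": {
  "motion": [
    {"dx":0.6,"dy":0,"dz":0,"twist":0,"fingers":15},
    {"dx":0.7,"dy":0,"dz":0,"twist":0,"fingers":15},
    {"dx":0.6,"dy":-0.02,"dz":0,"twist":0,"fingers":15},
    {"dx":0.37,"dy":0,"dz":0,"twist":0,"fingers":15},
    {"dx":0,"dy":0,"dz":0,"twist":0,"fingers":15},
    {"dx":0,"dy":0,"dz":0,"twist":0,"fingers":15},
    {"dx":0,"dy":0,"dz":0,"twist":0,"fingers":15},
    {"dx":0,"dy":0,"dz":0.4,"twist":0,"fingers":15},
    {"dx":0,"dy":0,"dz":0.4,"twist":0,"fingers":15},
    {"dx":0,"dy":0,"dz":0.1,"twist":0,"fingers":15},
    {"dx":0,"dy":0,"dz":0,"twist":0,"fingers":15},
    {"dx":0,"dy":0,"dz":0,"twist":0,"fingers":15}
  ]
}}

```text
clock: 30.9
position: [431.6, 364.1, 291.4]
tool_rot: [2.302, 2.138, 0.001]
ft_force: [-0.4, -0.2, -1.7]
gripper_width: 21.1
finger_force: 40.0
```

Emit:
{"fn": "step_arm", "kwargs": {
  "motion": [
    {"dx":0,"dy":0,"dz":0.06,"twist":0,"fingers":15},
    {"dx":0,"dy":0,"dz":0.05,"twist":0,"fingers":15},
    {"dx":0,"dy":0,"dz":0,"twist":0,"fingers":15},
    {"dx":0,"dy":0,"dz":0,"twist":0,"fingers":15}
  ]
}}

```text
clock: 31.3
position: [431.2, 364.5, 286.4]
tool_rot: [2.301, 2.139, 0.0]
ft_force: [-0.4, 0.5, -0.9]
gripper_width: 21.5
finger_force: 40.0
```

```bash
python3 - <<'E'
from h import *
plan(431.7,363.5,277.8,85.74)
E
```

```text
t 31.3 pos [431.2 364.5 286.4] toolx yaw 85.82 toolz [ 1.e-04 -0.e+00 -1.e+00] w 21.5 F [-0.4  0.5 -0.9] shift units [-0.024  0.014  0.215]
twist units (tool z down) 0.01
```

Now press in small steps, watching the force.

Emit:
{"fn": "step_arm", "kwargs": {
  "motion": [
    {"dx":-0.02,"dy":0.01,"dz":0.06,"twist":0,"fingers":15},
    {"dx":0,"dy":0,"dz":0,"twist":0,"fingers":15}
  ]
}}

```text
clock: 31.5
position: [431.6, 363.7, 283.9]
tool_rot: [2.301, 2.139, 0.001]
ft_force: [0.3, 0.4, 0.3]
gripper_width: 21.6
finger_force: 40.0
```

Emit:
{"fn": "step_arm", "kwargs": {
  "motion": [
    {"dx":0,"dy":0,"dz":0.04,"twist":0,"fingers":15},
    {"dx":0,"dy":0,"dz":0,"twist":0,"fingers":15}
  ]
}}

```text
clock: 31.7
position: [431.8, 363.7, 282.5]
tool_rot: [2.301, 2.139, 0.001]
ft_force: [0.0, 0.2, 0.1]
gripper_width: 21.1
finger_force: 40.0
```

Emit:
{"fn": "step_arm", "kwargs": {
  "motion": [
    {"dx":0,"dy":0,"dz":0.04,"twist":0,"fingers":15},
    {"dx":0,"dy":0,"dz":0,"twist":0,"fingers":15}
  ]
}}

```text
clock: 31.9
position: [431.8, 363.8, 280.9]
tool_rot: [2.301, 2.139, 0.002]
ft_force: [1.0, 0.4, 0.2]
gripper_width: 21.4
finger_force: 40.0
```

Emit:
{"fn": "step_arm", "kwargs": {
  "motion": [
    {"dx":0,"dy":0,"dz":0.04,"twist":0,"fingers":15},
    {"dx":0,"dy":0,"dz":0,"twist":0,"fingers":15}
  ]
}}

```text
clock: 32.1
position: [431.8, 363.8, 279.1]
tool_rot: [2.301, 2.138, 0.002]
ft_force: [0.6, 0.2, 1.4]
gripper_width: 20.7
finger_force: 40.0
```

Emit:
{"fn": "step_arm", "kwargs": {
  "motion": [
    {"dx":0,"dy":0,"dz":0.04,"twist":0,"fingers":15},
    {"dx":0,"dy":0,"dz":0,"twist":0,"fingers":15}
  ]
}}

```text
clock: 32.3
position: [431.9, 363.7, 278.2]
tool_rot: [-2.301, -2.139, -0.002]
ft_force: [-0.8, 0.5, 6.1]
gripper_width: 21.5
finger_force: 40.0
```

Emit:
{"fn": "step_arm", "kwargs": {
  "motion": [
    {"dx":0,"dy":0,"dz":0.04,"twist":0,"fingers":15},
    {"dx":0,"dy":0,"dz":0,"twist":0,"fingers":15}
  ]
}}

```text
clock: 32.5
position: [432.0, 363.6, 278.1]
tool_rot: [-2.3, -2.138, -0.003]
ft_force: [-1.6, -1.1, 13.0]
gripper_width: 21.4
finger_force: 40.0
```

Emit:
{"fn": "step_arm", "kwargs": {
  "motion": [
    {"dx":0,"dy":0,"dz":0.02,"twist":0,"fingers":15},
    {"dx":0,"dy":0,"dz":0,"twist":0,"fingers":15}
  ]
}}

```text
clock: 32.7
position: [432.0, 363.5, 278.1]
tool_rot: [-2.3, -2.138, -0.003]
ft_force: [-2.6, -2.1, 18.9]
gripper_width: 21.0
finger_force: 40.0
```

Emit:
{"fn": "step_arm", "kwargs": {
  "motion": [
    {"dx":0,"dy":0,"dz":0.05,"twist":0,"fingers":15},
    {"dx":0,"dy":0,"dz":0,"twist":0,"fingers":15},
    {"dx":0,"dy":0,"dz":0,"twist":0,"fingers":15}
  ]
}}

```text
clock: 33.0
position: [432.1, 363.2, 278.0]
tool_rot: [-2.299, -2.137, -0.004]
ft_force: [-6.5, -2.9, 29.9]
gripper_width: 21.3
finger_force: 40.0
```

Emit:
{"fn": "step_arm", "kwargs": {
  "motion": [
    {"dx":0,"dy":0,"dz":-0.09,"twist":0,"fingers":15},
    {"dx":0,"dy":0,"dz":0,"twist":0,"fingers":50},
    {"dx":0,"dy":0,"dz":0,"twist":0,"fingers":50},
    {"dx":0,"dy":0,"dz":0,"twist":0,"fingers":50},
    {"dx":0,"dy":0,"dz":-0.8,"twist":0,"fingers":50},
    {"dx":0,"dy":0,"dz":-0.8,"twist":0,"fingers":50},
    {"dx":0,"dy":0,"dz":-0.8,"twist":0,"fingers":50},
    {"dx":0,"dy":0,"dz":-0.8,"twist":0,"fingers":50},
    {"dx":-0.8,"dy":0,"dz":0,"twist":0,"fingers":50},
    {"dx":-0.8,"dy":0,"dz":0,"twist":0,"fingers":50},
    {"dx":-0.8,"dy":0,"dz":0,"twist":0,"fingers":50},
    {"dx":-0.8,"dy":0,"dz":0,"twist":0,"fingers":50}
  ]
}}

```text
clock: 34.2
position: [421.8, 234.9, 404.2]
tool_rot: [-2.301, -2.139, 0.002]
ft_force: [0.4, -0.6, -0.7]
gripper_width: 50.3
finger_force: 0.0
```

Emit:
{"fn": "step_arm", "kwargs": {
  "motion": [
    {"dx":0,"dy":0,"dz":0,"twist":0,"fingers":50},
    {"dx":0,"dy":0,"dz":0,"twist":0,"fingers":50},
    {"dx":0,"dy":0,"dz":0,"twist":0,"fingers":50}
  ]
}}

```text
clock: 34.5
position: [422.1, 237.3, 404.3]
tool_rot: [-2.299, -2.141, 0.001]
ft_force: [0.4, 0.3, -0.2]
gripper_width: 49.9
finger_force: 0.0
```

```bash
python3 - <<'E'
from h import *
plan(430,366,440,85.7)
w=camera("wrist");S=camera("side");T=camera("top")
for z in (84,90): circ(w,[431,362,z],52,f"wrist lidA z={z}");circ(S,[431,362,z],52,f"side lidA z={z}")
a=cv2.resize(S["img"][170:270,195:295,::-1],(500,500),interpolation=cv2.INTER_CUBIC);b=cv2.resize(S["img"][130:230,260:360,::-1],(250,250),interpolation=cv2.INTER_CUBIC)
c=cv2.resize(T["img"][180:340,180:440,::-1],(290,178))
o=np.zeros((500,800,3),np.uint8);o[:,:500]=a;o[:250,500:750]=b;o[250:428,500:790]=c;cv2.imwrite("pics/m6.png",o)
E
```

```text
t 34.5 pos [422.1 237.3 404.3] toolx yaw 85.93 toolz [-6.e-04  1.e-04 -1.e+00] w 49.9 F [ 0.4  0.3 -0.2] shift units [ 3.222 -0.032 -0.892]
twist units (tool z down) 0.029
wrist lidA z=84 [431.3 362.1  84. ] r 51.6 n 39
side lidA z=84 [430.9 363.6  84. ] r 52.9 n 46
wrist lidA z=90 [431.1 361.   90. ] r 50.5 n 38
side lidA z=90 [430.5 355.   90. ] r 52.5 n 47
```

View pics/m6.png

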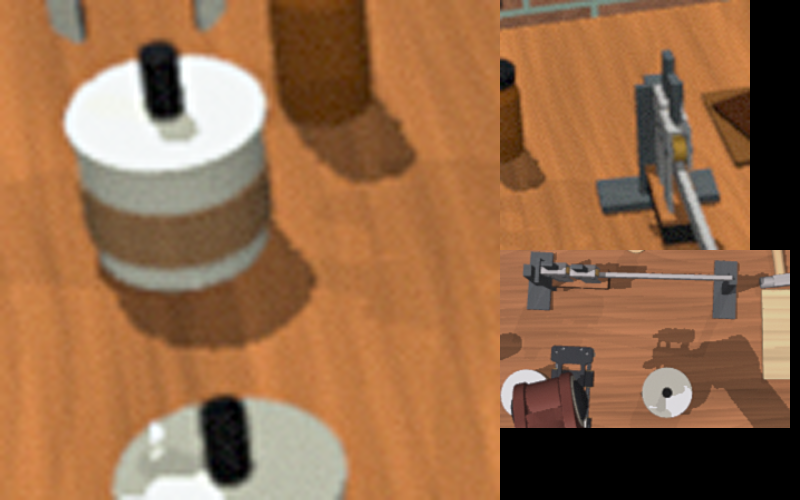

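Lid A looks level and home: side-view height about 84 mm, disc at (165,112). Both hangers are still at the stop. I let go of both lids after backing off slightly, so I'll press each knob once more with closed fingers to be sure.

Emit:
{"fn": "step_arm", "kwargs": {
  "motion": [
    {"dx":0.8,"dy":0,"dz":0,"twist":0,"fingers":0},
    {"dx":0.8,"dy":0,"dz":0,"twist":0,"fingers":0},
    {"dx":0.8,"dy":0,"dz":0,"twist":0,"fingers":0},
    {"dx":0.74,"dy":0,"dz":0,"twist":0,"fingers":0},
    {"dx":0,"dy":0,"dz":0.7,"twist":0,"fingers":0},
    {"dx":0,"dy":0,"dz":0.7,"twist":0,"fingers":0},
    {"dx":0,"dy":0,"dz":0.6,"twist":0,"fingers":0},
    {"dx":0,"dy":0,"dz":0.2,"twist":0,"fingers":0},
    {"dx":0,"dy":0,"dz":0,"twist":0,"fingers":0},
    {"dx":0,"dy":0,"dz":0,"twist":0,"fingers":0}
  ]
}}

```text
clock: 35.65
position: [431.8, 361.6, 317.6]
tool_rot: [2.301, 2.139, 0.003]
ft_force: [-0.7, -0.3, -0.6]
gripper_width: 0.8
finger_force: 0.0
```

Emit:
{"fn": "step_arm", "kwargs": {
  "motion": [
    {"dx":0,"dy":0,"dz":0.06,"twist":0,"fingers":0},
    {"dx":0,"dy":0,"dz":0,"twist":0,"fingers":0},
    {"dx":0,"dy":0,"dz":0,"twist":0,"fingers":0}
  ]
}}

```text
clock: 35.95
position: [431.5, 361.3, 315.0]
tool_rot: [-2.301, -2.139, -0.002]
ft_force: [-0.4, -0.1, 0.3]
gripper_width: 0.5
finger_force: 0.0
```

Emit:
{"fn": "step_arm", "kwargs": {
  "motion": [
    {"dx":0,"dy":0,"dz":0.06,"twist":0,"fingers":0},
    {"dx":0,"dy":0,"dz":0,"twist":0,"fingers":0},
    {"dx":0,"dy":0,"dz":0,"twist":0,"fingers":0}
  ]
}}

```text
clock: 36.25
position: [431.3, 361.3, 311.9]
tool_rot: [-2.301, -2.139, 0.0]
ft_force: [-0.5, -0.3, 0.8]
gripper_width: 0.3
finger_force: 0.0
```

Emit:
{"fn": "step_arm", "kwargs": {
  "motion": [
    {"dx":0,"dy":0,"dz":0.06,"twist":0,"fingers":0},
    {"dx":0,"dy":0,"dz":0,"twist":0,"fingers":0},
    {"dx":0,"dy":0,"dz":0,"twist":0,"fingers":0}
  ]
}}

```text
clock: 36.55
position: [431.3, 361.3, 309.4]
tool_rot: [2.301, 2.139, -0.001]
ft_force: [-0.2, -0.3, 0.6]
gripper_width: 0.2
finger_force: 0.0
```

Emit:
{"fn": "step_arm", "kwargs": {
  "motion": [
    {"dx":0,"dy":0,"dz":0.06,"twist":0,"fingers":0},
    {"dx":0,"dy":0,"dz":0,"twist":0,"fingers":0},
    {"dx":0,"dy":0,"dz":0,"twist":0,"fingers":0}
  ]
}}

```text
clock: 36.85
position: [431.6, 361.1, 308.8]
tool_rot: [-2.3, -2.138, -0.002]
ft_force: [-1.9, -1.5, 9.6]
gripper_width: 0.7
finger_force: 4.8
```

Contact came at 308–309, which is the home height. A firm press, then on to the other lid.

Emit:
{"fn": "step_arm", "kwargs": {
  "motion": [
    {"dx":0,"dy":0,"dz":0.04,"twist":0,"fingers":0},
    {"dx":0,"dy":0,"dz":0,"twist":0,"fingers":0},
    {"dx":0,"dy":0,"dz":0,"twist":0,"fingers":0}
  ]
}}

```text
clock: 37.15
position: [431.6, 360.9, 308.8]
tool_rot: [-2.3, -2.137, -0.003]
ft_force: [-5.5, -2.0, 18.6]
gripper_width: 0.5
finger_force: 9.2
```

Emit:
{"fn": "step_arm", "kwargs": {
  "motion": [
    {"dx":0,"dy":0,"dz":-0.7,"twist":0,"fingers":0},
    {"dx":0,"dy":0,"dz":-0.7,"twist":0,"fingers":0},
    {"dx":-0.8,"dy":0,"dz":0,"twist":0,"fingers":0},
    {"dx":-0.8,"dy":0.05,"dz":0,"twist":0,"fingers":0},
    {"dx":-0.8,"dy":0.05,"dz":0,"twist":0,"fingers":0},
    {"dx":-0.8,"dy":0.1,"dz":0,"twist":0,"fingers":0},
    {"dx":-0.8,"dy":0.1,"dz":0,"twist":0,"fingers":0},
    {"dx":-0.8,"dy":0.1,"dz":0,"twist":0,"fingers":0},
    {"dx":-0.8,"dy":0.06,"dz":0,"twist":0,"fingers":0},
    {"dx":-0.8,"dy":0,"dz":0,"twist":0,"fingers":0},
    {"dx":-0.8,"dy":0,"dz":0,"twist":0,"fingers":0},
    {"dx":0,"dy":0,"dz":0,"twist":0,"fingers":0}
  ]
}}

```text
clock: 38.35
position: [428.2, 68.2, 362.1]
tool_rot: [2.309, 2.128, -0.001]
ft_force: [0.6, -0.4, -0.2]
gripper_width: 0.6
finger_force: 0.0
```

Emit:
{"fn": "step_arm", "kwargs": {
  "motion": [
    {"dx":0,"dy":0,"dz":0,"twist":0,"fingers":0},
    {"dx":0,"dy":0,"dz":0,"twist":0,"fingers":0}
  ]
}}

```text
clock: 38.55
position: [428.9, 73.8, 361.5]
tool_rot: [-2.299, -2.141, -0.001]
ft_force: [-0.2, 0.2, -0.1]
gripper_width: 0.9
finger_force: 0.0
```

```bash
python3 - <<'E'
from h import *
plan(428.8,69.8,312,85.74)
w=camera("wrist");circ(w,[428.5,69.8,84],52,"lidB")
E
```

```text
t 38.55 pos [428.9  73.8 361.5] toolx yaw 85.92 toolz [ 0.e+00  6.e-04 -1.e+00] w 0.9 F [-0.2  0.2 -0.1] shift units [-0.1    0.006  1.237]
twist units (tool z down) 0.023
lidB [427.9  69.7  84. ] r 52.0 n 58
```

Emit:
{"fn": "step_arm", "kwargs": {
  "motion": [
    {"dx":-0.1,"dy":0,"dz":0.6,"twist":0,"fingers":0},
    {"dx":0,"dy":0,"dz":0.5,"twist":0,"fingers":0},
    {"dx":0,"dy":0,"dz":0.14,"twist":0,"fingers":0},
    {"dx":0,"dy":0,"dz":0,"twist":0,"fingers":0},
    {"dx":0,"dy":0,"dz":0,"twist":0,"fingers":0}
  ]
}}

```text
clock: 39.1
position: [428.8, 69.1, 312.4]
tool_rot: [2.3, 2.14, 0.001]
ft_force: [-0.3, -0.1, 1.3]
gripper_width: 0.7
finger_force: 0.0
```

Emit:
{"fn": "step_arm", "kwargs": {
  "motion": [
    {"dx":0,"dy":0,"dz":0.05,"twist":0,"fingers":0},
    {"dx":0,"dy":0,"dz":0,"twist":0,"fingers":0},
    {"dx":0,"dy":0,"dz":0,"twist":0,"fingers":0}
  ]
}}

```text
clock: 39.4
position: [428.5, 68.7, 310.3]
tool_rot: [2.301, 2.139, 0.001]
ft_force: [-0.6, 0.7, -0.1]
gripper_width: 0.4
finger_force: 0.0
```

Emit:
{"fn": "step_arm", "kwargs": {
  "motion": [
    {"dx":0,"dy":0,"dz":0.05,"twist":0,"fingers":0},
    {"dx":0,"dy":0,"dz":0,"twist":0,"fingers":0},
    {"dx":0,"dy":0,"dz":0,"twist":0,"fingers":0}
  ]
}}

```text
clock: 39.7
position: [428.5, 68.7, 308.8]
tool_rot: [-2.301, -2.138, -0.002]
ft_force: [-1.9, 0.5, 7.8]
gripper_width: 0.3
finger_force: 3.9
```

Emit:
{"fn": "step_arm", "kwargs": {
  "motion": [
    {"dx":0,"dy":0,"dz":0.05,"twist":0,"fingers":0},
    {"dx":0,"dy":0,"dz":0,"twist":0,"fingers":0},
    {"dx":0,"dy":0,"dz":0,"twist":0,"fingers":0}
  ]
}}

```text
clock: 40.0
position: [428.5, 68.2, 308.6]
tool_rot: [-2.3, -2.137, -0.005]
ft_force: [-6.8, 1.2, 27.1]
gripper_width: 0.5
finger_force: 13.5
```

Both lids are home, at the same 308.7 contact height. I'll retreat, check numerically and hand in.

Emit:
{"fn": "step_arm", "kwargs": {
  "motion": [
    {"dx":0,"dy":0,"dz":-0.5,"twist":0,"fingers":0},
    {"dx":0,"dy":0,"dz":-0.8,"twist":0,"fingers":0},
    {"dx":0,"dy":0,"dz":-0.8,"twist":0,"fingers":0},
    {"dx":0,"dy":0,"dz":-0.8,"twist":0,"fingers":0},
    {"dx":-0.8,"dy":0.5,"dz":0,"twist":0,"fingers":0},
    {"dx":-0.8,"dy":0.5,"dz":0,"twist":0,"fingers":0},
    {"dx":-0.8,"dy":0.5,"dz":0,"twist":0,"fingers":0},
    {"dx":-0.8,"dy":0.5,"dz":0,"twist":0,"fingers":0},
    {"dx":0,"dy":0,"dz":0,"twist":0,"fingers":0},
    {"dx":0,"dy":0,"dz":0,"twist":0,"fingers":0},
    {"dx":0,"dy":0,"dz":0,"twist":0,"fingers":0}
  ]
}}

```text
clock: 41.1
position: [498.5, -63.7, 421.6]
tool_rot: [-2.298, -2.139, 0.0]
ft_force: [-0.3, -0.2, -0.5]
gripper_width: 0.3
finger_force: 0.0
```

```bash
python3 - <<'E'
from h import *
T=camera("top");S=camera("side");ok=[]
for n,P in (("lidA",[432,362,84]),("lidB",[429,69.7,84])):
    ok+=[circ(T,P,52,"top "+n),circ(S,P,52,"side "+n)]
plan(0,0,0)
print(close_job())
E
```

```text
top lidA [433.9 362.6  84. ] r 52.1 n 60
side lidA [430.2 365.1  84. ] r 52.2 n 34
top lidB [430.7  70.4  84. ] r 52.1 n 60
side lidB [428.1  71.3  84. ] r 52.6 n 56
t 41.2 pos [498.6 -63.3 421.8] toolx yaw 85.96 toolz [-7.0e-04  1.1e-03 -1.0e+00] w 0.3 F [ 0.5  0.2 -1.3] shift units [  0.69  -12.537  10.555]
the job is handed in; nothing more can be done
None
```

The job is handed in at 41 s: the two hangers on the board hang in a row against the stop, and both lids measured home on their tubs. I never moved the arm to the spool, jar or hammer, but took no final picture of them.

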